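Square up a crosswise pile of kidney trays

ROBOT

A 6-joint arm with a two-finger parallel gripper is mounted at the origin on a cart in front of the work surface, level with it; the furniture and walls round the work are solid. World frame = base frame: x ahead of the robot, y to its left, z up, the work surface at z = 0. Lengths are in m, angles in rad, forces in N, time in s.
With the tool pointing down it reaches from about 0.225 to 0.875 m from the base axis. Payload 3.4 kg.
Tool frame: the origin (TCP) lies at the very end of the fingers, on their centre line; the grasp point (between the pads) lies 19 mm behind it (manip.hold_point_z is the distance from the TCP to the grasp point, in m); z points along the fingers, x is the direction in which the jaws open and shut, and the axes are right-handed (so a half turn about z gives the same grasp; the last joint's range is limited). The gripper opens to 85 mm and grips with 20 to 120 N. Pads are 22 mm wide; open, the fingers measure 114 mm over their backs; the gripper's body (76 mm by 85 mm) begins 54 mm behind the grasp point. The pads swing forward as they close: fully open they stand 13 mm farther back than shut.
Start: joints at [1.226, 0.276, 1.505, -0, 1.361, -0.121], TCP at [0.128, 0.561, 0.231] pointing down, gripper open.
Joint ranges: [-2.89, 2.89], [-0.75, 2.08], [0.22, 2.7], [-1.18, 4.32], [0.11, 2.71], [-2.7, 2.7]. Speed limits (rad/s): [2.57, 2.57, 3.14, 3.14, 3.14, 3.14].

INTERFACE

Orientations are given as a unit quaternion [w, x, y, z].
In Python, from rig import telemetry, cams, manip, finder gives the robot as it stands. The module is installed in compiled form; this text tells all that it offers.
- The arm moves only by the tool carry_out, never from a script. Its argument "rows" is a list that holds one entry, the list of rows, each a list of 5 numbers: the gripper's target within -1 to 1 (fully open at 1, half-way at 0, shut at -1), then the shift along the world's x, y, z in cm, then the turn about the world's z in rad. A call has 1 to 12 rows; each row shifts and turns the commanded pose from where the row before left it; what a row does not reach is not made up. A row lasts 1/10 s, in which the tool goes at most 50 mm and 8.59 degrees, less where a joint would pass 70% of its speed; a pose out of reach is approached as far as the arm can. A call with a gripper value outside its range is refused whole. The fingers move at their own pace and stop on an object; "force" is the grip in N (left out, the last holds). Time passes only in rows, so rows that do not move let the fingers close. It gives the time, the measured TCP pose, the force and the opening at its end, in the units of the state.
- telemetry.get_state(): the state, without advancing time (a new reading comes with each control period).
- cams.get_image(name): name is "scene" or "top" or "wrist"; returns a dict with "image" (480x640x3 uint8, red, green, blue), "camera_matrix" (3x3 intrinsics, pixels), "eye" and "attitude" of the camera in the world. Camera axes: x right, y down, z forward; pixel columns grow to the right and rows downward; lengths in m; the calibration is good to about 2 mm. A picture is of the moment at which its call begins. There is no depth.
- manip.sign_off(): hands the job in, once; it reports no verdict.
Trained networks look in a picture, given as the dict that the camera call returned (one of the last four; its "shot" number tells which), for a name from the list of things; names that differ only in an ending like _2 or _b are one class to them, and where a whole thing is asked for, a point or a joint stands for the part that bears it (a point fixed in the world has none). Each returns a list of dicts, best first, with "confidence" (0 to 1); they miss things now and then, are a little off and sometimes report something else, mostly with a low value. They report only what shows in the picture. A call takes as long as a camera call. They do not tell look-alikes from the thing itself.
- finder.boxes_of(picture, thing): "xy" ([column, row] in pixels, amid what is visible of it).
The state is a dict: "clock": time; "qpos": joint angles; "qd": joint speeds; "effort": joint torques, N m; "position": TCP position; "ee_rot": TCP orientation; "contact_force": force on the tool from outside, world axes, zero at the start; "moment": the same for the moment, N m; "width": finger opening in m.
Only numpy, scipy, OpenCV 4.12 (cv2) and the standard library are available. Lean on these libraries where they do the work, as an engineer would, in place of code of your own. Each camera call takes 0.05 s, during which the arm holds its last target.

TASK

The three kidney-shaped parts trays were put down crosswise on one another, with a pipe elbow lying in the yellow top one. Turn the trays where they stand, without lifting any of them off the pile or moving the grey one away, until each outline matches the tray below and it drops in, and press the pile down until every tray is fully home, rim on rim. Keep the elbow in the yellow tray, and leave the other things on the table alone.

Things in the scene. Friction and masses are not known exactly. Their poses are not given: they have to be found in the camera images.
- grey_tray: Bottom tray: grey, loose, on the table. All three alike: kidney-shaped slippery plastic, 196 mm long (own x), 120 mm wide (own y), 42 mm high, 102 mm across the waist, hollow side facing own -y, 0.16 kg. Origin: mid-length on the underside, 57 mm in from the bulge, z up. Floor 3 mm thick, walls 2.5 mm and sloping out: underside 166 x 90 mm, inner floor 160 x 85 mm, mouth 188 x 112 mm.
- blue_tray: Middle tray: blue, same shape and frame. It lies flat on the grey rim, yawed 45 to 130 degrees counter-clockwise (from above) from the grey tray. It fits one way only, own x along the grey x: within some 8 degrees and 5 mm it drops in and centres itself, a press finishing it; farther off sideways one side drops first and it jams aslant, so centre it first. Home: origin 14 mm above the grey origin (2.5 mm play).
- yellow_tray: Top tray: yellow, same shape and frame, lying flat on the blue rim, yawed 45 to 130 degrees clockwise from the blue tray; home: origin 14 mm above the blue origin. Too wide to grip across. Two fingers spread 88 mm along its x just above its floor, centred on own (0, -6 mm), turn it after up to 28 degrees of play; the trays below stay put by friction, and a nested pair turns as one.
- elbow: black iron pipe elbow, 51 x 51 x 34 mm, 0.16 kg, lying loose near the middle of the yellow tray's floor; origin: middle of its underside, 3 mm above the yellow tray's origin
- oil_jug: black jug, fixed, 210 x 140 mm and 410 mm high, behind the pile; a teal jug 350 mm high stands to its right; keep the hand and wrist clear of both. Origin: middle of the underside
- spray_can: fixed spray can with a yellow cap, 55 mm across, 220 mm high, to the right of the pile. Origin: middle of the underside
- pliers: bystander: slip pliers with red handles, 233 mm, lying in a shallow red case fixed on the right of the table; origin under the middle
- spanner: bystander: combination spanner, 204 mm, lying in the same red case; origin under the middle
- electrical_tape: bystander: black roll of tape, 55 mm across, 19 mm high; origin: middle of the underside
- compound_tin: bystander: small green tin, 65 mm across, 62 mm high; origin: middle of the underside
- drift_punch: bystander: steel drift, 126 mm long, 13 mm thick, lying; origin under the middle
- drain_cock: bystander: metal drain cock, 100 x 27 x 44 mm, lying; origin: middle of the underside
Not all that is in view belongs to the job. What is shaped like the elbow but purple or red is not meant.

How it is judged:
By the outcome, as a careful person would: the job done as asked, in the order asked, and still so for the second after the job is handed in, with the robot touching nothing.
It also fails if it takes over 56 s, if anything falls off the work surface, if the arm or the gripper's body presses on something with over 40 N, if the wrist force passes 120 N, or if a joint passes its speed limit or range.

## Working session

There is one attempt and no reset: what is moved stays moved. The work goes in short steps, Python scripts to look and compute and a tool call to move; the robot and the scene stay as the last step left them, time stands still between calls to the robot, and variables do not carry over. Pictures are saved under pics/ and viewed, and the job is handed in when it is done.

Besides the shell and the picture viewer there is one more tool, called after "Request:" as a command line: name --argument value ..., lists and objects as JSON in quotes. carry_out: Moves the arm, as the interface text tells. Its arguments: {"type":"object","properties":{"rows":{"type":"array","items":{"type":"array","items":{"type":"array","items":{"type":"number"}}}},"force":{"type":"number"}},"required":["rows"]}

```bash
mkdir -p pics; cat > h.py <<'E'
from rig import telemetry, cams, manip, finder
import numpy as np, cv2, json
from scipy.spatial.transform import Rotation as R
def shot(n,fn=None):
    p=cams.get_image(n)
    if fn: cv2.imwrite('pics/'+fn,p['image'][:,:,::-1])
    return p
E
python3 - <<'E'
from h import *
for n in ['top','scene','wrist']:
    p=shot(n,n+'0.png'); print(n,p['camera_matrix'],p['eye'],p['attitude'],p.keys())
    np.savez(n+'0.npz',im=p['image'],K=p['camera_matrix'],e=p['eye'],a=p['attitude'])
s=telemetry.get_state();print(s)
print(manip.hold_point_z)
E
```

```text
top [[443.81060184   0.         316.23580269]
 [  0.         443.81060184 239.17003606]
 [  0.           0.           1.        ]] [0.48066906 0.00822898 1.1531257 ] [ 0.02978784 -0.69974842  0.71225815 -0.04640225] dict_keys(['image', 'camera_matrix', 'eye', 'attitude', 'shot'])
scene [[500.25821834   0.         318.82926463]
 [  0.         500.25821834 239.04873342]
 [  0.           0.           1.        ]] [-0.1186719   0.47822568  1.16594238] [ 0.15884151 -0.42701966  0.84056351 -0.29304704] dict_keys(['image', 'camera_matrix', 'eye', 'attitude', 'shot'])
wrist [[397.08225537   0.         317.19687898]
 [  0.         397.08225537 242.6913112 ]
 [  0.           0.           1.        ]] [0.05869487 0.57535231 0.37262387] [0.11059604 0.77348797 0.61790713 0.08761074] dict_keys(['image', 'camera_matrix', 'eye', 'attitude', 'shot'])
{'clock': 0.15, 'qpos': array([ 1.22598824e+00,  2.76478040e-01,  1.50584998e+00, -1.54562014e-05,
        1.36072409e+00, -1.21045895e-01]), 'qd': array([ 0.00036147, -0.00088444, -0.00337616, -0.00143206, -0.00059661,
       -0.00152965]), 'effort': array([ 1.99967681e-04, -4.17143977e+01, -2.46033400e+01, -2.98639870e-04,
        7.52742490e-03, -3.83168015e-05]), 'position': array([0.12749074, 0.56027267, 0.23061924]), 'ee_rot': array([ 3.89390114e-04,  7.81631556e-01,  6.23739992e-01, -6.17203386e-04]), 'contact_force': array([-0.49119765,  0.92186498,  0.80787687]), 'moment': array([0.01851015, 0.01026539, 0.04148799]), 'width': 0.08543036789412563}
0.0187
```

View pics/top0.png

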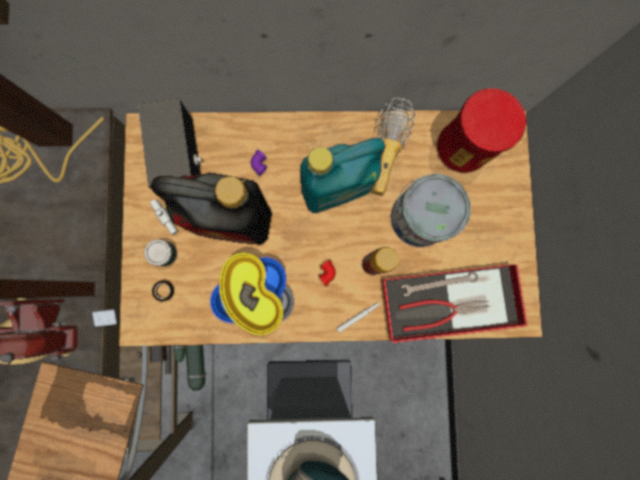

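View pics/scene0.png

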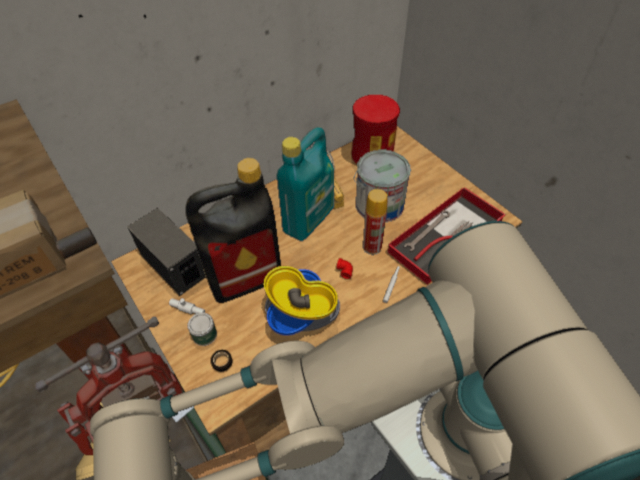

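```bash
cat >> h.py <<'E'
class Cam:
    def __init__(s,d):
        if isinstance(d,str):
            z=np.load(d); s.im,s.K,s.e,s.a=z['im'],z['K'],z['e'],z['a']
        else: s.im,s.K,s.e,s.a=d['image'],np.array(d['camera_matrix']),np.array(d['eye']),np.array(d['attitude'])
        s.R=R.from_quat(np.array(s.a)[[1,2,3,0]]).as_matrix()
    def proj(s,P):
        q=(np.atleast_2d(P)-s.e)@s.R; u=q@s.K.T; return u[:,:2]/u[:,2:]
    def ray(s,uv,z):
        uv=np.atleast_2d(uv).astype(float)
        d=np.c_[uv,np.ones(len(uv))]@np.linalg.inv(s.K).T@s.R.T
        return s.e+d*((z-s.e[2])/d[:,2])[:,None]
    def crop(s,c,h,f,fn):
        x0,y0=int(c[0]-h),int(c[1]-h*.75); x0=max(x0,0);y0=max(y0,0)
        I=s.im[y0:y0+int(h*1.5),x0:x0+2*h,::-1]
        cv2.imwrite('pics/'+fn,cv2.resize(I,None,fx=f,fy=f,interpolation=cv2.INTER_CUBIC)); print(fn,x0,y0,f)
E
python3 - <<'E'
from h import *
c=Cam('top0.npz');print(c.proj([[0,0,0],[.5,0,0],[.128,.56,.23]]),c.ray([[250,292]],.07))
c.crop((252,292),60,6.5,'top0c.png')
c=Cam('scene0.npz');c.crop((300,300),60,6.5,'scene0c.png');print(c.proj([[0,0,0],[.5,0,0],[.128,.56,.23]]))
E
```

```text
[[312.73765525 483.21545466]
 [309.24337867 279.72677805]
 [ 26.4168874  474.41245213]] [[0.47195205 0.14410698 0.07      ]]
top0c.png 192 247 6.5
scene0c.png 240 255 6.5
[[467.26942718 430.87480591]
 [335.12911439 283.55880798]
 [200.84582732 524.69020415]]
```

View pics/top0c.png

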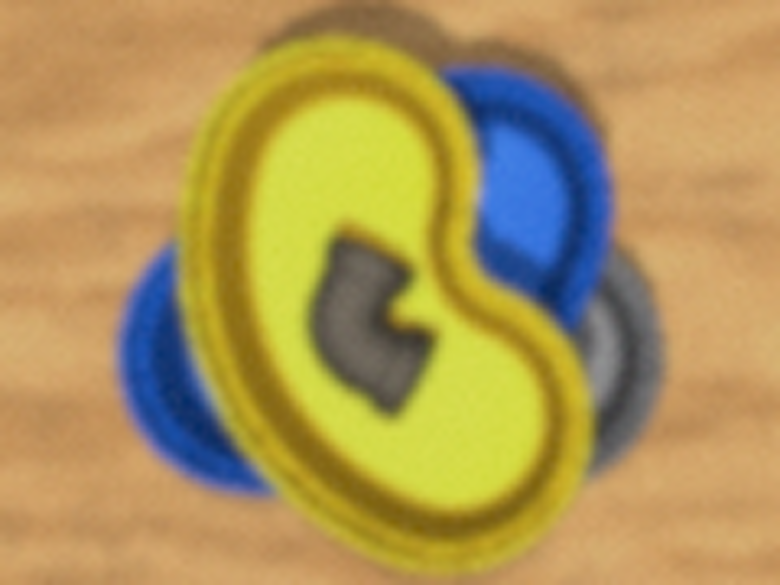

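View pics/scene0c.png

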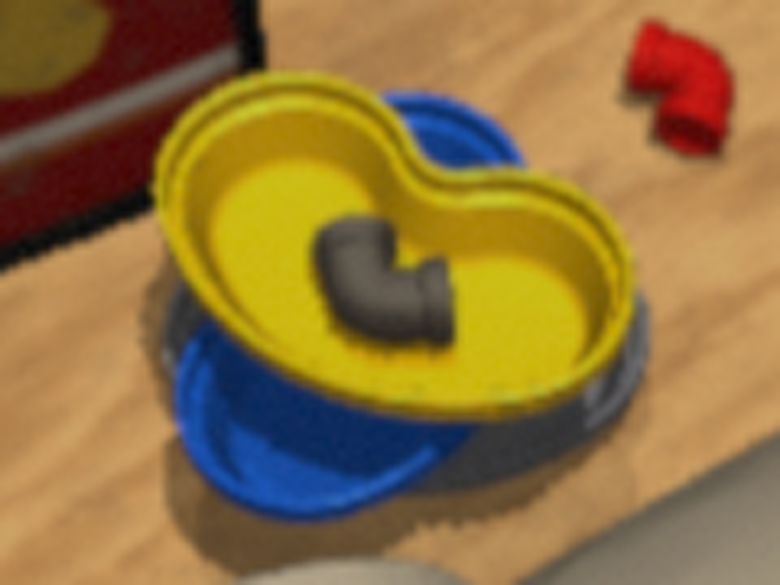

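View pics/wrist0.png

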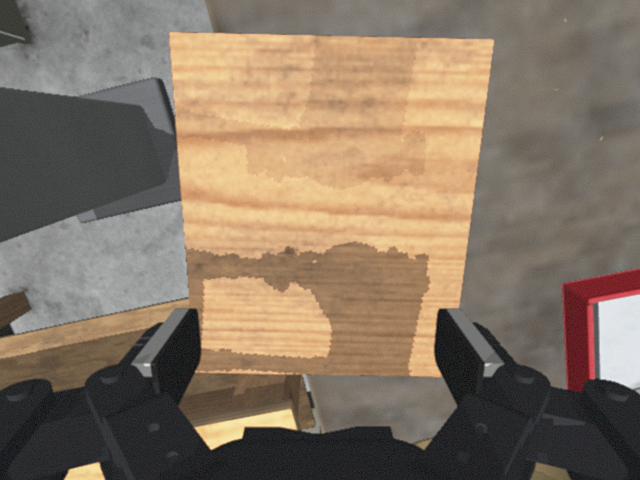

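```bash
cat > fit.py <<'E'
from h import *
from scipy.optimize import minimize
def kidney(r,d,n=40):
    a=98-r
    # bulge
    cy=r-63
    k=57-cy
    Rb=(a*a+k*k-r*r)/(2*(k-r))
    m=-45-cy
    Rw=(a*a+m*m-r*r)/(2*(r+m)) if False else None
    # a^2+(m-Rw)^2=(Rw+r)^2 -> a^2+m^2-r^2 = 2Rw(r+m)
    Rw=(a*a+m*m-r*r)/(2*(r+m))
    cb=np.array([0,57-Rb]); cw=np.array([0,-45-Rw]); L=np.array([a,cy])
    t1=np.arctan2(*(L-cb)[::-1]); t2=np.arctan2(*(L-cw)[::-1])
    arc=lambda c,R_,s,e,n:c+R_*np.c_[np.cos(np.linspace(s,e,n)),np.sin(np.linspace(s,e,n))]
    right=np.vstack([arc(cb,Rb-d,np.pi/2,t1,n),arc(L,r-d,t1,t2-np.pi,n),arc(cw,Rw+d,t2,np.pi/2,n)])
    left=right[::-1]*[-1,1]
    return np.vstack([right,left])/1000.
def pose(P,x,y,th,z):
    c,s=np.cos(th),np.sin(th)
    return np.c_[P@np.array([[c,s],[-s,c]])+[x,y],np.full(len(P),z)]
S=4
def render(cam,trays,r,box):
    x0,y0,w,h=box
    im=np.zeros((h*S,w*S),np.uint8)
    for lab,(x,y,th,z0) in trays:
        for f in np.linspace(0,1,8):
            p=cam.proj(pose(kidney(r,15*(1-f)),x,y,th,z0+.042*f))
            q=((p-[x0-.5,y0-.5])*S-.5)
            cv2.fillPoly(im,[np.round(q*16).astype(np.int32)],lab,shift=4)
    return im
def segment(cam,box,arm=None):
    x0,y0,w,h=box
    I=cam.im[y0:y0+h,x0:x0+w]
    I=cv2.resize(I,(w*S,h*S),interpolation=cv2.INTER_CUBIC)
    H=cv2.cvtColor(I,cv2.COLOR_RGB2HSV).astype(int)
    lab=np.zeros(I.shape[:2],np.uint8)
    yel=(H[...,0]>21)&(H[...,0]<36)&(H[...,1]>170)
    blu=(H[...,0]>100)&(H[...,0]<125)&(H[...,1]>120)
    gry=(H[...,1]<60)&(H[...,2]>40)
    def big(m,fill=False):
        n,l,st,_=cv2.connectedComponentsWithStats(m.astype(np.uint8))
        o=np.zeros(m.shape,bool)
        for i in range(1,n):
            if st[i,4]>15*S*S: o|=l==i
        if fill:
            cs,_=cv2.findContours(o.astype(np.uint8),cv2.RETR_EXTERNAL,cv2.CHAIN_APPROX_NONE)
            q=np.zeros(m.shape,np.uint8); cv2.drawContours(q,cs,-1,1,-1); o=q>0
        return o
    g=big(gry); b=big(blu); y=big(yel,True)
    lab[g]=3;lab[b]=2;lab[y]=1
    return lab
def cost(views,trays,r):
    c=0
    for cam,box,seg,labs in views:
        im=render(cam,trays,r,box)
        for l in labs: c+=np.count_nonzero((im==l)!=(seg==l))/S/S
    return c
E
python3 - <<'E'
from fit import *
c=Cam('top0.npz');b=(200,240,100,105)
s=segment(c,b)
pal=np.array([[0,0,0],[0,220,220],[220,80,0],[150,150,150]],np.uint8)
c2=Cam('scene0.npz');b2=(250,258,100,92);s2=segment(c2,b2)
v=np.hstack([pal[s],pal[s2][:400] if s2.shape[0]>=420 else np.pad(pal[s2],((0,420-s2.shape[0]),(0,0),(0,0)))])
cv2.imwrite('pics/seg.png',v)
E
```

```text
(no output)
```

View pics/seg.png

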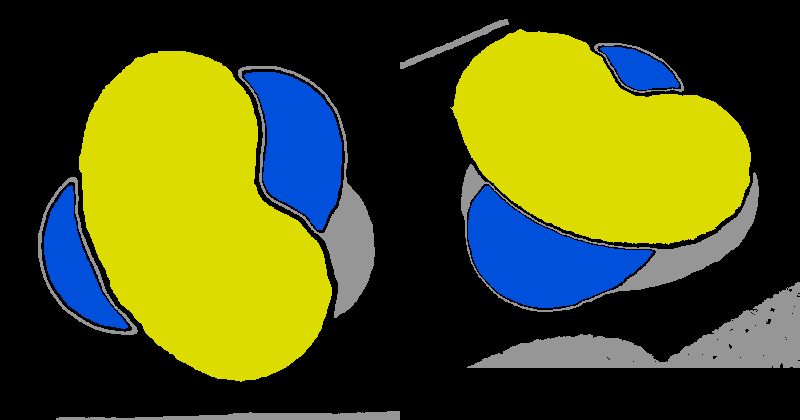

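```bash
sed -i 's/    g=big(gry); b=big/    g=big(cv2.morphologyEx(gry.astype(np.uint8),cv2.MORPH_OPEN,np.ones((9,9)))>0); g[int(.78*g.shape[0]):]=False; b=big/' fit.py
cat > fit0.py <<'E'
from fit import *
c=Cam('top0.npz');b=(200,240,100,105)
c2=Cam('scene0.npz');b2=(250,258,100,92)
s,s2=segment(c,b),segment(c2,b2)
V=[(c,b,s,(1,2,3)),(c2,b2,s2,(1,2,3))]
def tr(p): return [(3,(p[6],p[7],p[8],0.)),(2,(p[3],p[4],p[5],.042)),(1,(p[0],p[1],p[2],.084))]
best=None
def opt(f,x,st):
    sim=np.vstack([x]+[x+np.eye(len(x))[i]*st[i] for i in range(len(x))])
    return minimize(f,x,method='Nelder-Mead',options=dict(initial_simplex=sim,maxiter=700,xatol=1e-4,fatol=.3))
# yellow first
Vy=[(a,bb,ss,(1,)) for a,bb,ss,_ in V]
res=[]
for th in (-1.2,):
  for sgn in (0,np.pi):
    f=lambda p:cost(Vy,[(1,(p[0],p[1],p[2],.084))],p[3])
    o=opt(f,np.array([.472,.144,th+sgn,50.]),[.01,.01,.15,5]);res.append((o.fun,o.x));print(o.fun,o.x)
fy,y=min(res,key=lambda t:t[0])
r=y[3]
Vb=[(a,bb,ss,(2,)) for a,bb,ss,_ in V]
res=[]
for th in np.arange(0,6.28,.8):
    f=lambda p:cost(Vb,[(2,(p[0],p[1],p[2],.042)),(1,(y[0],y[1],y[2],.084))],r)
    o=opt(f,np.array([.472,.144,th]),[.01,.01,.2]);res.append((o.fun,o.x));
res.sort(key=lambda t:t[0]);print(res[:3]);bl=res[0][1]
Vg=[(a,bb,ss,(3,)) for a,bb,ss,_ in V]
res=[]
for th in np.arange(0,6.28,.4):
    f=lambda p:cost(Vg,[(3,(p[0],p[1],p[2],0)),(2,(*bl,.042)),(1,(y[0],y[1],y[2],.084))],r)
    o=opt(f,np.array([.472,.144,th]),[.01,.01,.2]);res.append((o.fun,o.x));
res.sort(key=lambda t:t[0]);print(res[:5]);g=res[0][1]
for n,p in(('y',y),('b',bl),('g',g)): print(n,np.round(p[:2],4),np.degrees(p[2])%360)
np.savez('fit0.npz',y=y[:3],b=bl,g=g,r=r)
pal=np.array([[0,0,0],[0,220,220],[220,80,0],[150,150,150]],np.uint8)
T=[(3,(*g,0)),(2,(*bl,.042)),(1,(*y[:3],.084))]
out=[]
for cam,bb,ss,_ in V:
    x0,y0,w,h=bb
    I=cv2.resize(cam.im[y0:y0+h,x0:x0+w,::-1],(w*S,h*S))
    m=render(cam,T,r,bb)
    e=cv2.morphologyEx(m,cv2.MORPH_GRADIENT,np.ones((2,2)))>0
    I[e]=(0,0,255); out.append(np.pad(I,((0,420-I.shape[0]),(0,0),(0,0))))
cv2.imwrite('pics/fit0.png',np.hstack(out))
E
python3 fit0.py
```

```text
943.5625 [ 0.46902832  0.13528753 -2.72162282 59.7649774 ]
946.5 [ 0.46860666  0.13548088  3.55152918 59.92288743]
[(np.float64(746.75), array([0.47487969, 0.14421974, 2.24423985])), (np.float64(747.125), array([0.47407632, 0.14427937, 2.24697657])), (np.float64(747.4375), array([0.47408129, 0.14456621, 2.2474115 ]))]
[(np.float64(179.9375), array([0.47577261, 0.13021953, 0.76681498])), (np.float64(180.125), array([0.47605591, 0.12958189, 0.75785501])), (np.float64(180.625), array([0.47572696, 0.13013028, 7.04936392])), (np.float64(181.125), array([0.4760314 , 0.12930016, 0.75404033])), (np.float64(181.5), array([0.4752216 , 0.13015442, 7.0716227 ]))]
y [0.469  0.1353] 204.06249871878182
b [0.4749 0.1442] 128.58547150169636
g [0.4758 0.1302] 43.93526206396045
```

View pics/fit0.png

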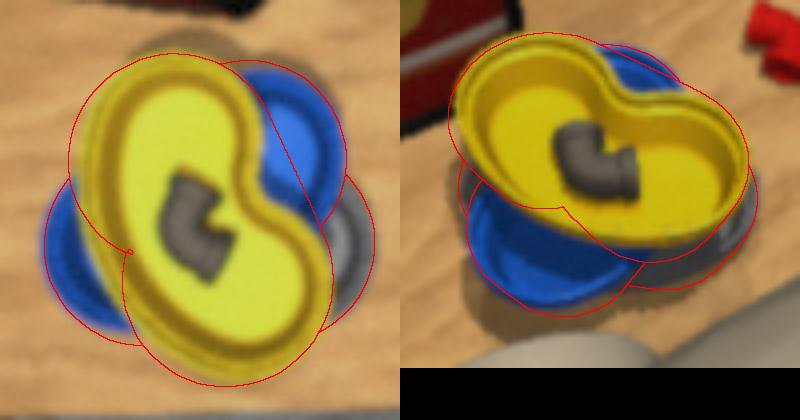

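```bash
sed -i 's/for th in (-1.2,)/for th in (.47,)/' fit0.py; time python3 fit0.py
```

```text
230.875 [ 0.46520562  0.14519513  0.42509995 49.63752079]
946.5625 [ 0.46964016  0.13500537  3.56828846 59.45164219]
[(np.float64(315.4375), array([0.46714702, 0.14008876, 2.13949291])), (np.float64(315.4375), array([0.46711251, 0.13982065, 2.13245714])), (np.float64(316.25), array([0.46669852, 0.13999694, 2.14159607]))]
[(np.float64(174.375), array([0.47218199, 0.13346882, 7.04013453])), (np.float64(174.5625), array([0.47235763, 0.13339319, 0.75230951])), (np.float64(174.5625), array([0.47218917, 0.13346595, 7.04044504])), (np.float64(174.6875), array([0.47205838, 0.13352474, 0.75853412])), (np.float64(175.0625), array([0.47243498, 0.13336221, 0.75341496]))]
y [0.4652 0.1452] 24.356432818409846
b [0.4671 0.1401] 122.58391420604566
g [0.4722 0.1335] 43.36999604799041
real	1m9.305s
user	1m7.538s
sys	0m0.296s
```

View pics/fit0.png

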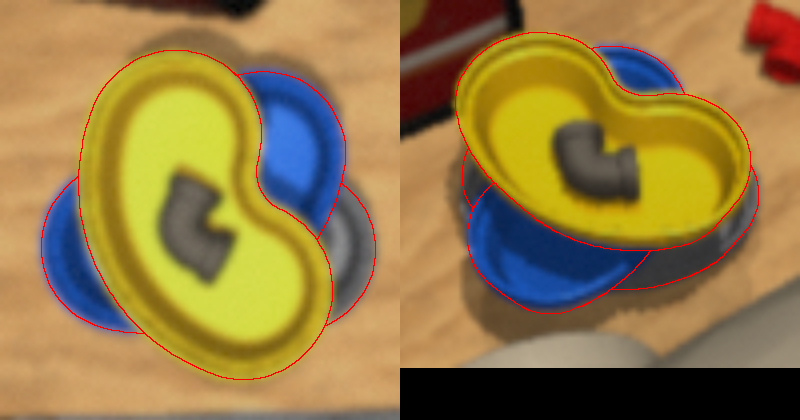

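```bash
python3 - <<'E'
from h import *
c=Cam('top0.npz');c2=Cam('scene0.npz')
f=np.load('fit0.npz');x,y,th=f['y']
def own(P):
    d=P[:,:2]-[x,y]; return d@np.array([[np.cos(th),-np.sin(th)],[np.sin(th),np.cos(th)]])
m=[(340,235),(410,270),(310,320),(385,330),(435,335),(390,412),(335,380)]
uv=np.array(m)/6.5+[192,247]
print(np.round(own(c.ray(uv,.105))*1000))
# jug
p=Cam('scene0.npz'); p.crop((235,230),80,5,'jug.png')
c.crop((215,210),70,5.5,'jugt.png')
E
```

```text
[[ 29.  -4.]
 [  6. -22.]
 [  6.  18.]
 [ -9.  -5.]
 [-19. -20.]
 [-37.   6.]
 [-18.  19.]]
jug.png 155 170 5
jugt.png 145 157 5.5
```

View pics/jug.png

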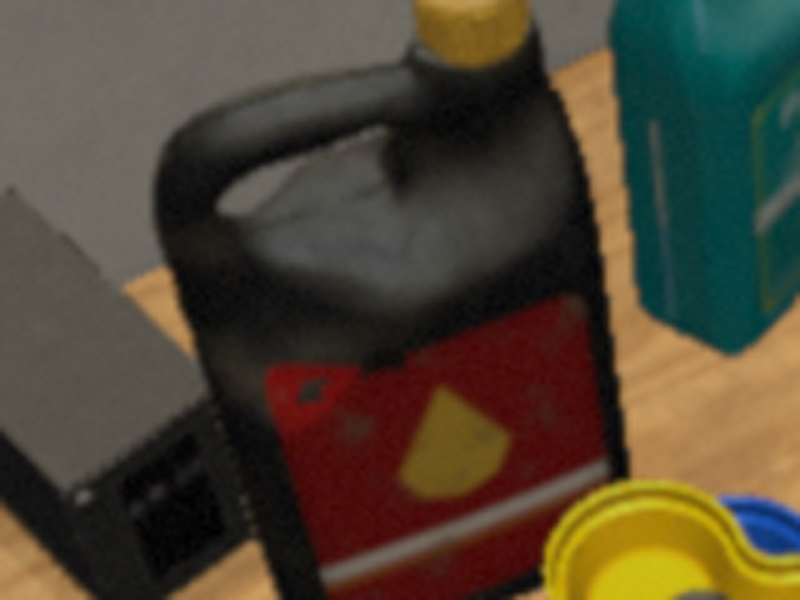

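View pics/jugt.png

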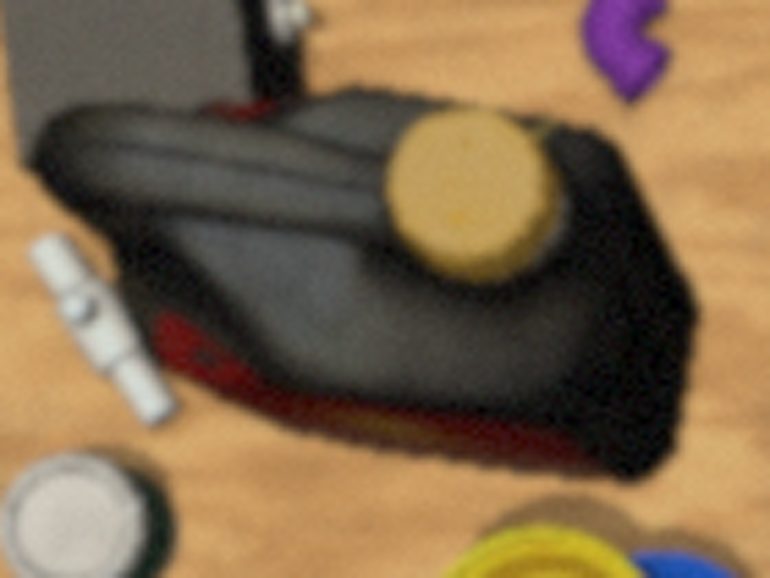

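Request:
carry_out --rows '[[[1,2.8,-3.52,0,-0.077],[1,2.8,-3.52,0,-0.077],[1,2.8,-3.52,0,-0.077],[1,2.8,-3.52,0,-0.077],[1,2.8,-3.52,0,-0.077],[1,2.8,-3.52,0,-0.077],[1,2.8,-3.52,0,-0.077],[1,2.8,-3.52,0,-0.077],[1,2.8,-3.52,0,-0.077],[1,2.8,-3.52,0,-0.077],[1,2.8,-3.52,0,-0.077],[1,2.8,-3.52,0,-0.077]]]'

```text
clock: 1.35
position: [0.4643, 0.1366, 0.2312]
ee_rot: [-0.0, 0.978, 0.208, 0.0]
contact_force: [1.0, 0.3, 0.3]
width: 0.0856
```

Request:
carry_out --rows '[[[1,0,0,0,0],[1,0,0,0,0]]]'

```text
clock: 1.55
position: [0.4637, 0.1376, 0.2308]
ee_rot: [-0.0, 0.978, 0.209, -0.001]
contact_force: [-0.7, 0.1, -0.1]
width: 0.0854
```

```bash
cat > st.py <<'E'
from h import *
def st():
    s=telemetry.get_state(); q=s['ee_rot']; 
    yaw=np.degrees(2*np.arctan2(q[2],q[1])); 
    print('t',round(s['clock'],2),'pos',np.round(s['position'],4),'yaw',round((yaw+180)%360-180,2),'F',np.round(s['contact_force'],1),'M',np.round(s['moment'],2),'w',round(s['width'],4),'q6',round(s['qpos'][5],2))
    return s
E
python3 - <<'E'
from st import *
st(); shot('wrist','w1.png'); shot('scene','s1.png')
E
```

```text
t 1.55 pos [0.4637 0.1376 0.2308] yaw 24.11 F [-0.7  0.1 -0.1] M [0.01 0.02 0.04] w 0.0854 q6 -0.28
```

View pics/w1.png

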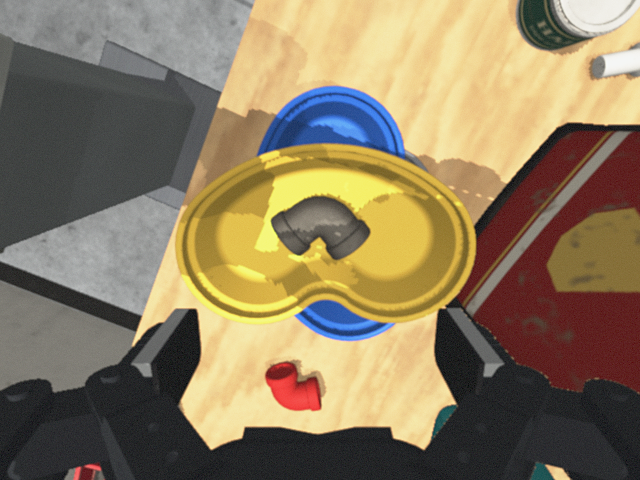

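View pics/s1.png

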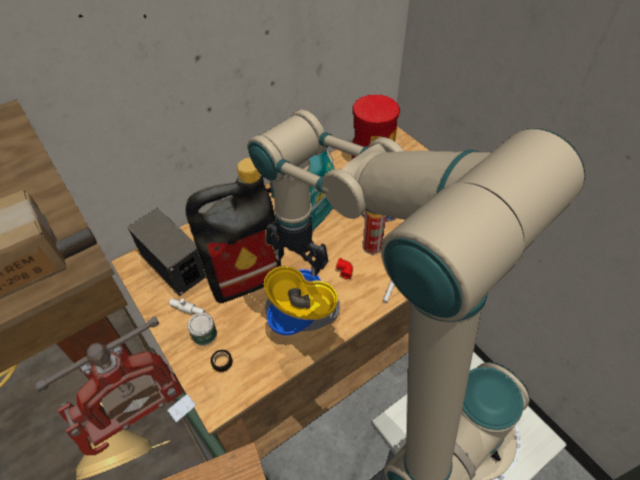

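```bash
python3 - <<'E'
from st import *
c=Cam('scene0.npz'); print(c.proj([[.464,.1376,z] for z in (.1,.231,.3,.4,.5,.6)]))
t=Cam('top0.npz');print(t.ray([[260.5,244],[145+300/5.5,157+432/5.5]],0.0))
p=shot('top','t1.png'); print(st()['qpos'])
E
```

```text
[[300.18188774 298.09973638]
 [297.57516655 267.53249526]
 [296.00738336 249.14817133]
 [293.44206904 219.06648036]
 [290.45267298 184.01187204]
 [286.92455995 142.64009749]]
[[0.59498835 0.12527966 0.        ]
 [0.61972948 0.2832688  0.        ]]
t 1.7 pos [0.4626 0.1392 0.2312] yaw 24.33 F [0.5 0.2 0.2] M [ 0.04 -0.02  0.02] w 0.0856 q6 -0.28
[ 1.47733902e-01  1.37299346e-01  1.68909357e+00  6.00319308e-04
  1.31601914e+00 -2.77022227e-01]
```

View pics/t1.png

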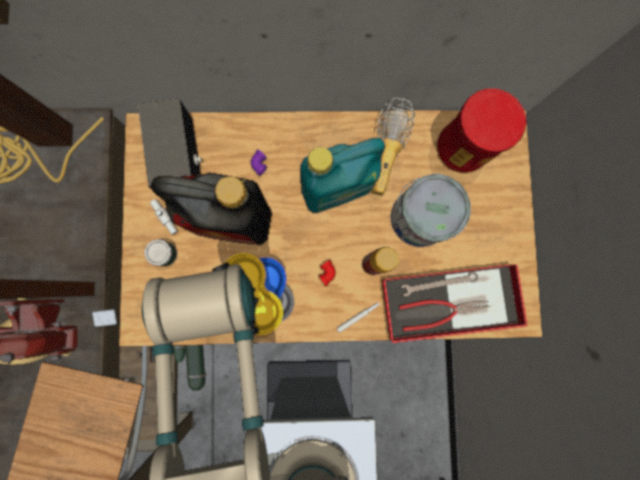

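Request:
carry_out --rows '[[[1,0,0,-2,0],[1,0,0,-2,0],[1,0,0,-2,0],[1,0,0,-2,0],[1,0,0,-1.5,0],[1,0,0,-1.5,0],[1,0,0,-1,0],[1,0,0,0,0]]]'

```text
clock: 2.5
position: [0.462, 0.1391, 0.1103]
ee_rot: [-0.0, 0.978, 0.211, -0.001]
contact_force: [-0.3, 0.4, 0.7]
width: 0.0852
```

```bash
python3 - <<'E'
from st import *
st(); shot('wrist','w2.png'); Cam(shot('scene')).crop((297,290),60,6.5,'s2.png')
E
```

```text
t 2.5 pos [0.462  0.1391 0.1103] yaw 24.34 F [-0.3  0.4  0.7] M [ 0.02  0.02 -0.03] w 0.0852 q6 -0.28
s2.png 237 245 6.5
```

View pics/w2.png

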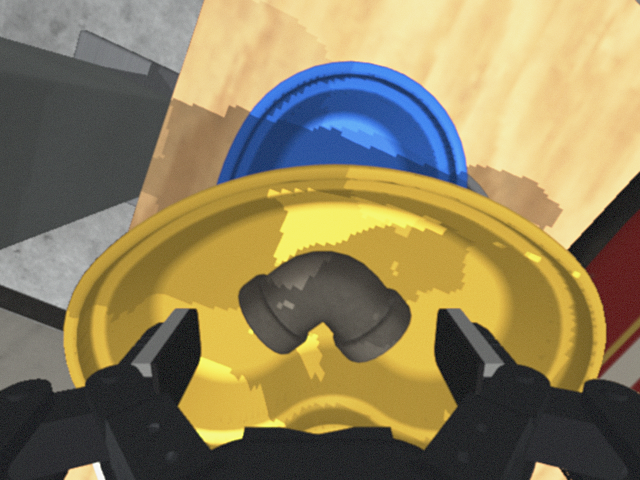

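View pics/s2.png

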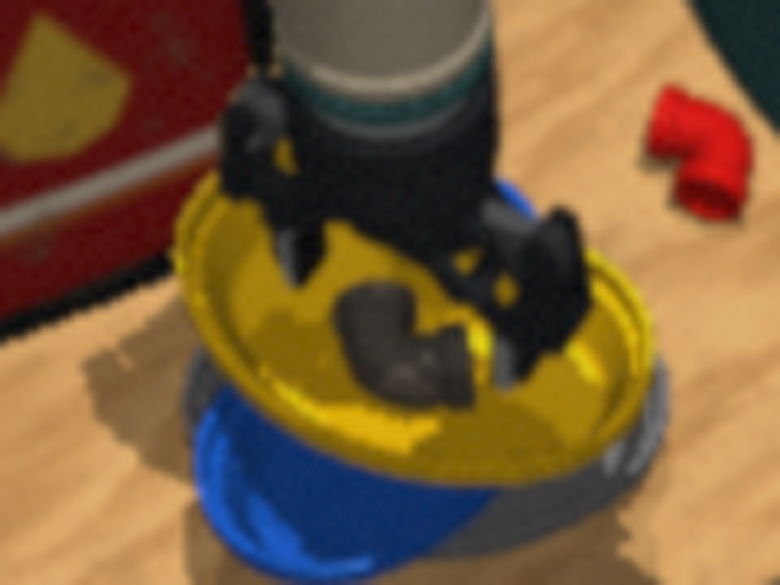

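Request:
carry_out --rows '[[[1,0,0,-0.8,0],[1,0,0,-0.8,0],[1,0,0,-0.3,0],[1,0,0,0,0]]]'

```text
clock: 3.0
position: [0.4631, 0.1381, 0.0917]
ee_rot: [-0.0, 0.978, 0.21, -0.001]
contact_force: [-0.4, 0.5, -0.8]
width: 0.0857
```

Request:
carry_out --rows '[[[1,0,0,-0.3,0],[1,0,0,-0.2,0],[1,0,0,0,0]]]'

```text
clock: 3.3
position: [0.4635, 0.1382, 0.0871]
ee_rot: [-0.0, 0.978, 0.21, -0.0]
contact_force: [-0.3, 0.5, 0.1]
width: 0.0855
```

Request:
carry_out --rows '[[[1,0,0,-0.4,0],[1,0,0,-0.3,0],[1,0,0,0,0]]]'

```text
clock: 3.6
position: [0.4632, 0.1382, 0.0798]
ee_rot: [-0.0, 0.978, 0.21, -0.0]
contact_force: [0.2, 0.0, 0.4]
width: 0.0853
```

```bash
python3 - <<'E'
from st import *
st(); shot('wrist','w3.png')
E
```

```text
t 3.6 pos [0.4632 0.1382 0.0798] yaw 24.23 F [0.2 0.  0.4] M [-0.01 -0.05  0.01] w 0.0853 q6 -0.28
```

View pics/w3.png

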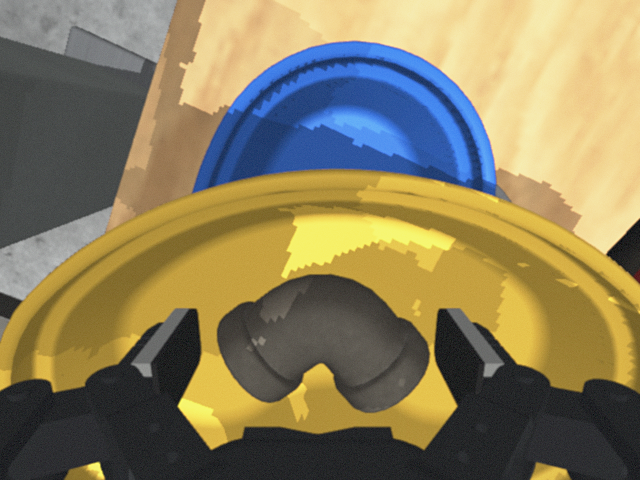

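Request:
carry_out --rows '[[[1,0,0,0,0.07],[1,0,0,0,0.07],[1,0,0,0,0.07],[1,0,0,0,0.07],[1,0,0,0,0.07],[1,0,0,0,0.07],[1,0,0,0,0.07],[1,0,0,0,0.07],[1,0,0,0,0.07],[1,0,0,0,0.07],[1,0,0,0,0.07],[1,0,0,0,0]]]'

```text
clock: 4.85
position: [0.4637, 0.1383, 0.0804]
ee_rot: [0.0, 0.827, 0.562, 0.0]
contact_force: [0.3, -0.0, -0.0]
width: 0.0857
```

```bash
python3 - <<'E'
from st import *
st(); shot('wrist','w4.png'); p=shot('scene');Cam(p).crop((297,300),60,6.5,'s4.png')
E
```

```text
t 4.85 pos [0.4637 0.1383 0.0804] yaw 68.34 F [ 0.3 -0.  -0. ] M [ 0.02  0.01 -0.02] w 0.0857 q6 -1.05
s4.png 237 255 6.5
```

View pics/w4.png

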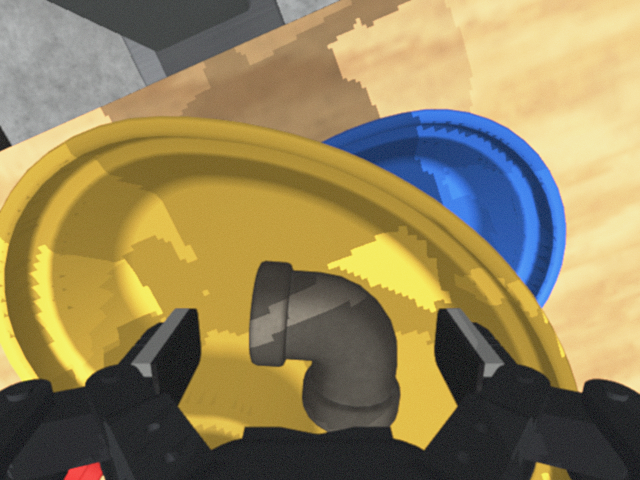

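View pics/s4.png

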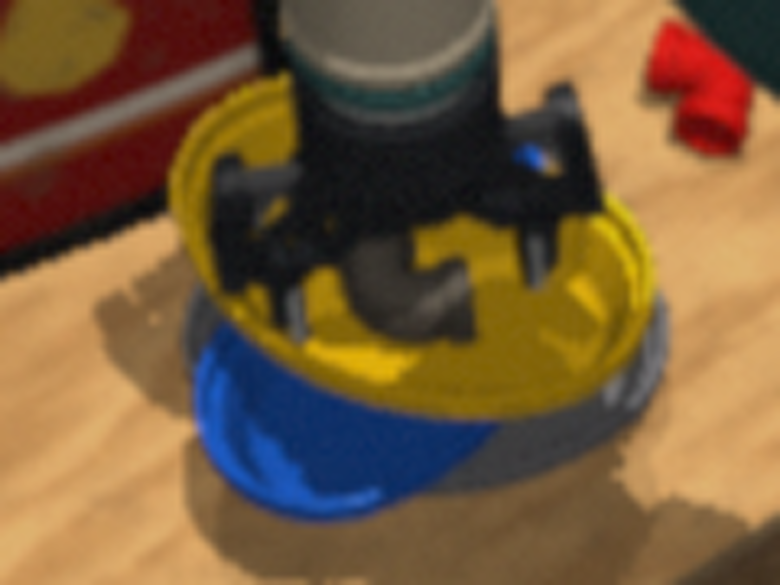

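Request:
carry_out --rows '[[[1,0,0,-0.3,0],[1,0,0,0,0]]]'

```text
clock: 5.15
position: [0.4636, 0.1382, 0.0771]
ee_rot: [-0.0, 0.827, 0.562, -0.0]
contact_force: [0.5, -0.8, 0.6]
width: 0.0853
```

Request:
carry_out --rows '[[[1,0,0,-0.2,0],[1,0,0,0,0]]]'

```text
clock: 5.35
position: [0.4636, 0.1382, 0.0751]
ee_rot: [-0.0, 0.827, 0.562, -0.0]
contact_force: [0.0, -0.5, -0.1]
width: 0.0854
```

Request:
carry_out --rows '[[[1,0,0,0.1,0.04],[1,0,0,0,0.05],[1,0,0,0,0.05],[1,0,0,0,0.05],[1,0,0,0,0]]]'

```text
clock: 5.85
position: [0.4635, 0.1383, 0.0762]
ee_rot: [-0.0, 0.77, 0.638, -0.0]
contact_force: [0.6, 0.0, 0.1]
width: 0.0853
```

```bash
python3 - <<'E'
from st import *
st(); shot('wrist','w5.png'); p=shot('scene');Cam(p).crop((297,300),60,6.5,'s5.png')
E
```

```text
t 5.85 pos [0.4635 0.1383 0.0762] yaw 79.23 F [0.6 0.  0.1] M [ 0.06  0.03 -0.03] w 0.0853 q6 -1.24
s5.png 237 255 6.5
```

View pics/w5.png

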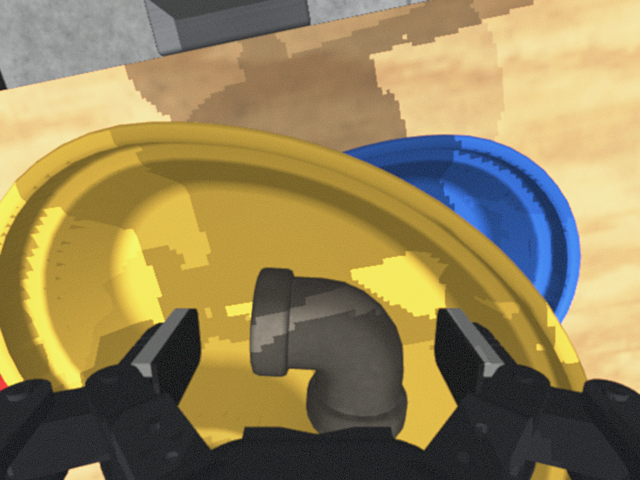

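View pics/s5.png

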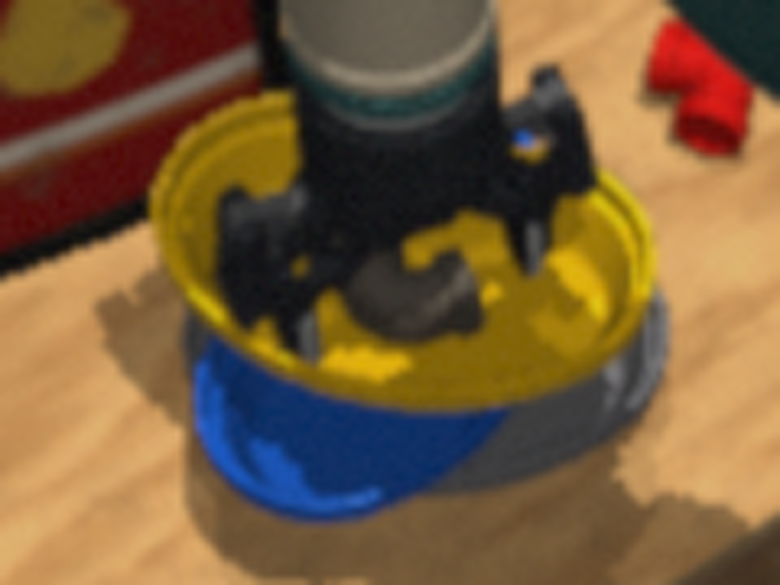

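```bash
cat > track.py <<'E'
from fit import *
from st import st
import sys
r0=49.64
def yl(cam,wr=False):
    H=cv2.cvtColor(cv2.GaussianBlur(cam.im,(3,3),0),cv2.COLOR_RGB2HSV).astype(int)
    y=(H[...,0]>19)&(H[...,0]<36)&(H[...,1]>(150 if not wr else 135))
    y=cv2.morphologyEx(y.astype(np.uint8),cv2.MORPH_OPEN,np.ones((3,3)))
    y=cv2.morphologyEx(y,cv2.MORPH_CLOSE,np.ones((5,5)))>0
    dark=(H[...,2]<95)|((H[...,1]<110)&(H[...,2]<225))
    b=(H[...,0]>100)&(H[...,0]<125)&(H[...,1]>120)
    return y,dark&~b,b
def rend(cam,trs,shape=(480,640)):
    im=np.zeros(shape,np.uint8)
    for lab,(x,y,th,z0) in trs:
        for f in np.linspace(0,1,6):
            p=cam.proj(pose(kidney(r0,15*(1-f)),x,y,th,z0+.042*f))
            p=np.clip(p,-3000,3000)
            cv2.fillPoly(im,[np.round((p)*16).astype(np.int32)],lab,shift=4)
    return im
def track(views,x0,z,lab=1,st_=(.006,.006,.12),under=None):
    """views: (cam,mask_lab,valid,weight)"""
    def f(p):
        c=0
        for cam,m,v,w in views:
            im=rend(cam,[(1,(p[0],p[1],p[2],z))])
            c+=w*np.count_nonzero(((im==1)!=m)&v)
        return c
    x0=np.array(x0);sim=np.vstack([x0]+[x0+np.eye(3)[i]*st_[i] for i in range(3)])
    o=minimize(f,x0,method='Nelder-Mead',options=dict(initial_simplex=sim,maxiter=150,xatol=1e-4,fatol=.5))
    return o
def overlay(cam,trs,fn):
    m=rend(cam,trs);e=cv2.morphologyEx(m,cv2.MORPH_GRADIENT,np.ones((2,2)))>0
    I=cam.im[:,:,::-1].copy();I[e]=(0,0,255);cv2.imwrite('pics/'+fn,I);return I
def trackyellow(x0,z=.084,fn=None):
    s=st();pw=shot('wrist');ps=shot('scene')
    cw,cs=Cam(pw),Cam(ps)
    V=[]
    m,d,b=yl(cw,True);v=np.zeros((480,640),bool);v[:305]=True;v&=~(d&cv2.dilate(np.uint8(d),np.ones((3,3))).astype(bool));V.append((cw,m,v,.12))
    m,d,b=yl(cs);v=~cv2.dilate(np.uint8(d),np.ones((3,3))).astype(bool);w=np.zeros_like(v);w[255:360,245:355]=True;v&=w;V.append((cs,m,v,1.))
    o=track(V,x0,z)
    print('yellow',np.round(o.x[:2],4),'yaw',round(np.degrees(o.x[2]),1),'cost',o.fun)
    if fn:
        A=overlay(cw,[(1,(*o.x,z))],'tmp.png');B=overlay(cs,[(1,(*o.x,z))],'tmp.png')
        B=cv2.resize(B[255:355,240:360],(480,400));A=cv2.resize(A,(533,400));cv2.imwrite('pics/'+fn,np.hstack([A[:, :320*1] if False else cv2.resize(A,(320,240)).copy() if False else A,B])[:, :1013]); 
        J=cv2.imread('pics/'+fn);cv2.imwrite('pics/'+fn,cv2.resize(J,None,fx=.78,fy=.78))
    return o.x
E
python3 -c "
from track import *
trackyellow([.466,.143,np.radians(40)],fn='k5.png')"
```

```text
t 5.95 pos [0.4635 0.1383 0.0762] yaw 79.18 F [-0.8 -1.3 -0.4] M [ 0.02  0.   -0.  ] w 0.0851 q6 -1.24
yellow [0.4668 0.145 ] yaw 35.4 cost 175.6
```

View pics/k5.png

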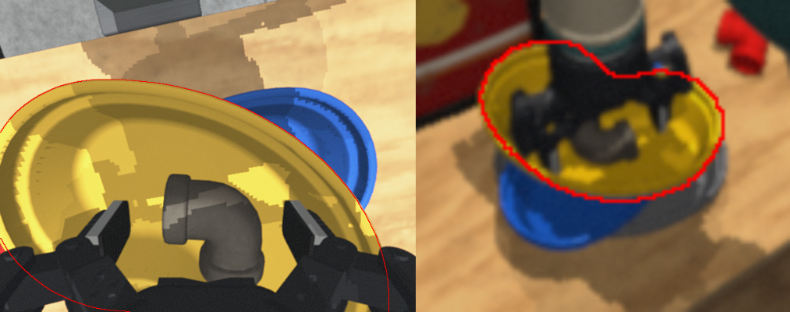

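Request:
carry_out --rows '[[[1,0,0,-0.2,0],[1,0,0,0,0]]]'

```text
clock: 6.25
position: [0.4636, 0.1383, 0.0742]
ee_rot: [-0.0, 0.77, 0.638, -0.0]
contact_force: [0.1, -0.3, 1.0]
width: 0.0854
```

Request:
carry_out --rows '[[[1,0,0,-0.15,0],[1,0,0,0,0]]]'

```text
clock: 6.45
position: [0.4637, 0.1383, 0.0738]
ee_rot: [0.0, 0.77, 0.638, 0.0]
contact_force: [-3.4, 0.1, 7.8]
width: 0.0852
```

Request:
carry_out --rows '[[[1,0,0,-0.15,0],[1,0,0,0,0]]]'

```text
clock: 6.65
position: [0.4638, 0.1383, 0.0737]
ee_rot: [0.0, 0.77, 0.638, 0.0]
contact_force: [-4.7, -1.4, 20.5]
width: 0.0851
```

Request:
carry_out --rows '[[[1,0,0,0.4,0],[1,0.05,0,0,0.065],[1,0.05,0,0,0.065],[1,0.05,0,0,0.065],[1,0.05,0,0,0.065],[1,0.05,0,0,0.065],[1,0.05,0,0,0.065],[1,0.05,0,0,0.065],[1,0.05,0,0,0.065],[1,0.05,0,0,0.065],[1,0.05,0,0,0.065],[1,0,0,0,0]]]'

```text
clock: 7.85
position: [0.4687, 0.1383, 0.0752]
ee_rot: [-0.0, 0.526, 0.85, 0.0]
contact_force: [1.1, 0.1, -0.4]
width: 0.0856
```

```bash
python3 -c "
from track import *
trackyellow([.467,.143,np.radians(72)],fn='k6.png')"
```

```text
t 7.85 pos [0.4687 0.1383 0.0752] yaw 116.47 F [ 1.1  0.1 -0.4] M [-0.06 -0.03 -0.01] w 0.0856 q6 -1.89
yellow [0.4671 0.1458] yaw 72.7 cost 164.0
```

View pics/k6.png

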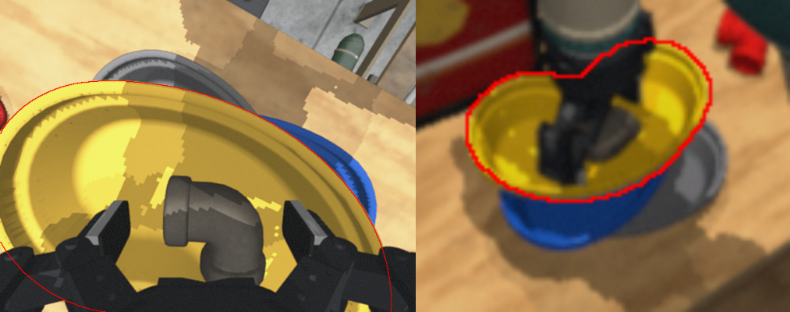

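```bash
python3 - <<'E'
from fit import *
K=(kidney(49.64,17.3)*1000).astype(np.float32)
def play(cx,cy,hs,hw,sg):
    pts=np.array([(a*s,b) for a in(hs,) for s in(-1,1) for b in(-hw,hw)],float)
    for d in range(0,90):
        t=np.radians(d*sg);Rm=np.array([[np.cos(t),-np.sin(t)],[np.sin(t),np.cos(t)]])
        for p in pts@Rm.T+[cx,cy]:
            if cv2.pointPolygonTest(K,(float(p[0]),float(p[1])),False)<0: return d
    return 90
for hs in (44,48,52,57):
  for c in ((0,-6),(-6.7,-3.7),(-4,-6),(0,-10),(0,-2),(0,2),(0,-14)):
    print(hs,c,play(*c,hs,11,1),play(*c,hs,11,-1))
E
```

```text
44 (0, -6) 35 35
44 (-6.7, -3.7) 42 32
44 (-4, -6) 38 32
44 (0, -10) 31 31
44 (0, -2) 39 39
44 (0, 2) 32 32
44 (0, -14) 26 26
48 (0, -6) 35 35
48 (-6.7, -3.7) 41 31
48 (-4, -6) 37 32
48 (0, -10) 30 30
48 (0, -2) 34 34
48 (0, 2) 24 24
48 (0, -14) 25 25
52 (0, -6) 34 34
52 (-6.7, -3.7) 36 22
52 (-4, -6) 35 31
52 (0, -10) 29 29
52 (0, -2) 26 26
52 (0, 2) 18 18
52 (0, -14) 25 25
57 (0, -6) 25 25
57 (-6.7, -3.7) 27 13
57 (-4, -6) 29 20
57 (0, -10) 27 27
57 (0, -2) 18 18
57 (0, 2) 12 12
57 (0, -14) 23 23
```

Request:
carry_out --rows '[[[1,0,0,0,-0.1],[1,0,0,0,-0.12],[1,0,0,0,-0.13],[1,0.3,0.28,0,0],[1,0.29,0.27,0,0],[1,0,0,0,0]]]'

```text
clock: 8.55
position: [0.4753, 0.1442, 0.0754]
ee_rot: [0.0, 0.666, 0.746, 0.0]
contact_force: [0.6, 0.2, -0.2]
width: 0.0855
```

```bash
python3 -c "
from track import *
trackyellow([.467,.143,np.radians(72)],fn='k7.png')"
```

```text
t 8.55 pos [0.4753 0.1442 0.0754] yaw 96.53 F [ 0.6  0.2 -0.2] M [-0.   -0.02 -0.05] w 0.0855 q6 -1.53
yellow [0.4666 0.1458] yaw 74.0 cost 179.96
```

View pics/k7.png

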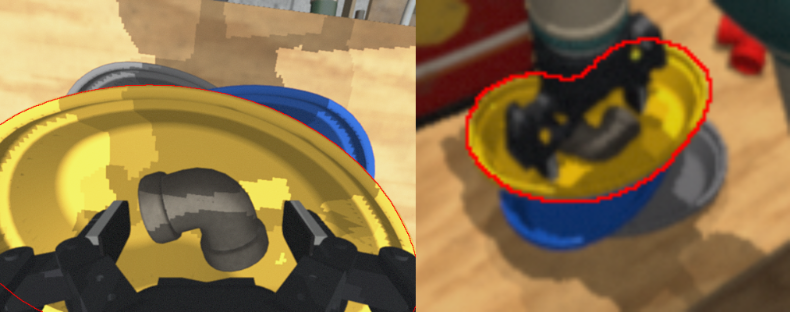

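Request:
carry_out --rows '[[[1,0,0,0,0.065],[1,0,0,0,0.065],[1,0,0,0,0.065],[1,0,0,0,0.065],[1,0,0,0,0.065],[1,0,0,0,0.065],[1,0,0,0,0.065],[1,0,0,0,0.065],[1,0,0,0,0.065],[1,0,0,0,0.065],[1,0,0,0,0.065],[1,0,0,0,0]]]'

```text
clock: 9.85
position: [0.4744, 0.1438, 0.0753]
ee_rot: [-0.0, 0.363, 0.932, -0.0]
contact_force: [-0.0, 0.0, 0.3]
width: 0.0854
```

```bash
python3 -c "
from track import *
trackyellow([.467,.143,np.radians(102)],fn='k8.png')"
```

```text
t 9.85 pos [0.4744 0.1438 0.0753] yaw 137.42 F [-0.   0.   0.3] M [-0.03  0.   -0.03] w 0.0854 q6 -2.24
yellow [0.468  0.1611] yaw 88.7 cost 962.24
```

View pics/k8.png

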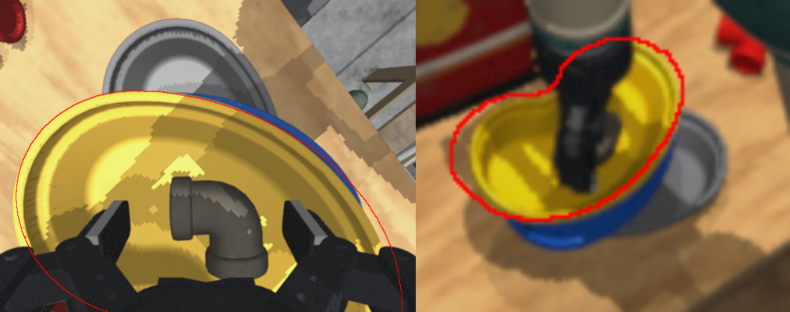

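```bash
python3 -c "
from track import *
p=shot('scene');Cam(p).crop((297,300),60,6.5,'s9.png');shot('wrist','w9.png')
"
```

```text
s9.png 237 255 6.5
```

View pics/s9.png

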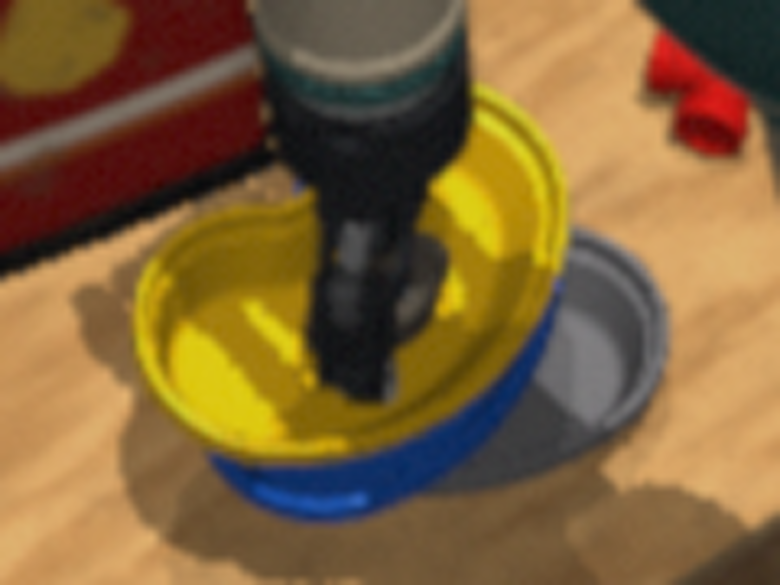

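View pics/w9.png

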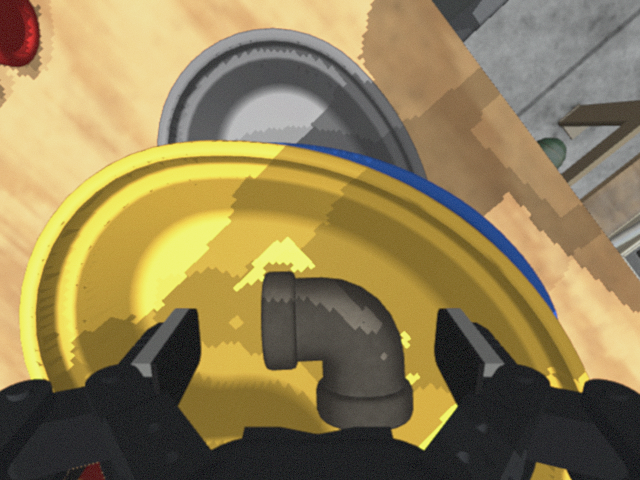

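```bash
cat >> track.py <<'E'
def rend6(cam,p,lab=1,im=None):
    if im is None: im=np.zeros((480,640),np.uint8)
    Rm=R.from_euler('zyx',[p[2],p[5],p[4]]).as_matrix()
    for f in np.linspace(0,1,6):
        k=kidney(r0,15*(1-f)); P=np.c_[k,np.full(len(k),.042*f)]@Rm.T+[p[0],p[1],p[3]]
        q=np.clip(cam.proj(P),-3000,3000)
        cv2.fillPoly(im,[np.round(q*16).astype(np.int32)],lab,shift=4)
    return im
def fit6(V,x0,st_=(.006,.006,.1,.008,.05,.05),fix=6):
    f=lambda p:sum(w*np.count_nonzero(((rend6(c,np.r_[p,x0[len(p):]])==1)!=m)&v) for c,m,v,w in V)
    x0=np.array(x0,float);xx=x0[:fix]
    sim=np.vstack([xx]+[xx+np.eye(fix)[i]*st_[i] for i in range(fix)])
    o=minimize(f,xx,method='Nelder-Mead',options=dict(initial_simplex=sim,maxiter=350,xatol=1e-4,fatol=.5))
    return np.r_[o.x,x0[fix:]],o.fun
def views(pics):
    V=[]
    for n,p in pics:
        c=Cam(p);m,d,b=yl(c,n=='wrist')
        if n=='wrist': v=np.zeros((480,640),bool);v[:305]=True;v&=~d;w=.12
        else:
            v=~cv2.dilate(np.uint8(d),np.ones((3,3))).astype(bool);q=np.zeros_like(v)
            if n=='scene': q[255:360,245:355]=True
            else: q[240:345,200:300]=True
            v&=q;w=1.
        V.append((c,m,v,w))
    return V
def track6(x0,fn,names=('wrist','scene'),fix=6):
    st();V=views([(n,shot(n)) for n in names])
    best=None
    for x in x0:
        x,c=fit6(V,x,fix=fix); x,c=fit6(V,x,fix=fix)
        print('pos',np.round(x[:2]*1000,1),'yaw',round(np.degrees(x[2]),1),'z',round(x[3]*1000,1),'tilt',np.round(np.degrees(x[4:]),1),'cost',round(c,1))
        if best is None or c<best[1]: best=(x,c)
    x=best[0];out=[]
    for n,(cam,m,v,w) in zip(names,V):
        e=cv2.morphologyEx(rend6(cam,x),cv2.MORPH_GRADIENT,np.ones((2,2)))>0
        I=cam.im[:,:,::-1].copy();I[e]=(0,0,255)
        if n=='scene': I=I[260:350,240:360]
        if n=='top': I=I[240:330,200:320]
        out.append(cv2.resize(I,(400,300),interpolation=cv2.INTER_CUBIC))
    cv2.imwrite('pics/'+fn,np.hstack(out[:2])); return x
E
python3 -c "
from track import *
x=track6([[.468,.142,np.radians(a),z,0,0] for a in (95,108) for z in (.08,.065)],'k9.png')
np.save('last.npy',x)"
```

```text
t 10.05 pos [0.4745 0.1438 0.0753] yaw 137.36 F [-0.5 -0.1 -0.2] M [-0.    0.03 -0.  ] w 0.0854 q6 -2.24
pos [467.6 155.1] yaw 98.1 z 72.1 tilt [4.  1.7] cost 725.4
pos [469.6 155.9] yaw 98.8 z 73.5 tilt [ 6.9 -0.6] cost 673.0
pos [467.7 154.8] yaw 99.0 z 72.0 tilt [5.2 1.9] cost 714.2
pos [469.2 155.6] yaw 96.2 z 70.7 tilt [ 1.4 -1.1] cost 719.0
```

View pics/k9.png

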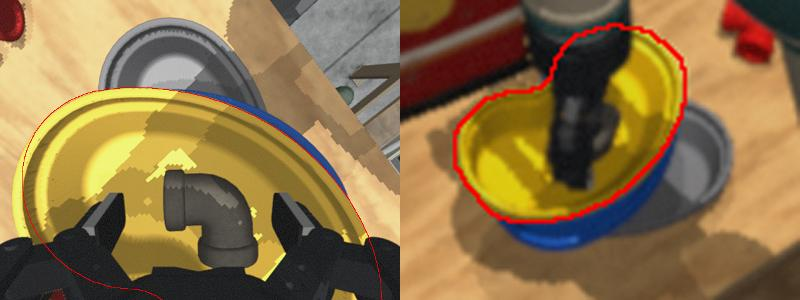

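```bash
python3 -c "
from track import *
V=views([(n,shot(n)) for n in ('wrist','scene')])
I=cv2.cvtColor(V[0][0].im,cv2.COLOR_RGB2HSV)
for u,v in ((60,220),(200,150),(400,180),(150,60),(250,20),(540,300)): print(u,v,I[v,u])
o=[np.where(v,np.where(m,255,90),0).astype(np.uint8) for _,m,v,_ in V]
o[1]=cv2.resize(o[1][260:350,240:360],(640,480))
cv2.imwrite('pics/m.png',cv2.resize(np.hstack(o),None,fx=.6,fy=.6))"
```

```text
60 220 [ 30 129 244]
200 150 [ 30 137 243]
400 180 [117  80 108]
150 60 [ 21  97 240]
250 20 [ 17 111 227]
540 300 [ 21 169 180]
```

View pics/m.png

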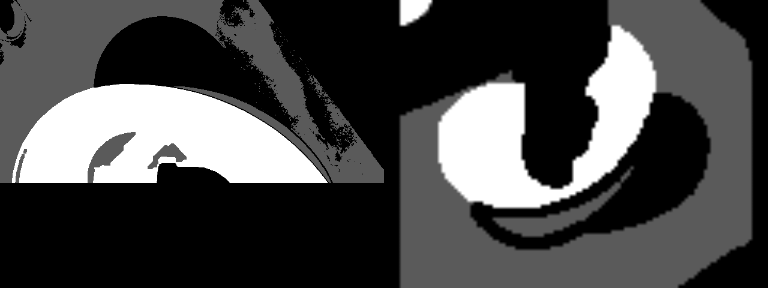

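```bash
python3 - <<'E'
s=open('track.py').read()
s=s.replace("        if n=='wrist': v=np","        cc,_=cv2.findContours(np.uint8(m),cv2.RETR_EXTERNAL,cv2.CHAIN_APPROX_NONE);z_=np.zeros((480,640),np.uint8);cv2.drawContours(z_,cc,-1,1,-1);m=(z_>0)\n        if n=='wrist': v=np")
open('track.py','w').write(s)
E
python3 -c "
from track import *
x=track6([[.468,.145,np.radians(100),z,a,b] for z in (.072,) for a in (-.15,0,.15) for b in (-.15,0,.15)],'k9.png',names=('wrist','scene','top'))
np.save('last.npy',x)"
```

```text
t 10.25 pos [0.4745 0.1438 0.0753] yaw 137.38 F [ 0.1 -0.4 -1.3] M [-0.05 -0.02  0.03] w 0.0851 q6 -2.24
pos [471.7 156. ] yaw 94.4 z 71.7 tilt [-1.1 -5.6] cost 317.7
pos [467.7 154.1] yaw 92.3 z 68.8 tilt [-4.9  0.5] cost 378.6
pos [464.  155.6] yaw 87.9 z 73.4 tilt [-5.2  6.6] cost 491.8
pos [472.1 157.1] yaw 95.6 z 73.2 tilt [ 1.7 -6.3] cost 285.4
pos [468.7 156. ] yaw 96.9 z 71.8 tilt [ 3.3 -0.3] cost 300.3
pos [471.1 154.7] yaw 100.1 z 70.4 tilt [ 5.3 -3.3] cost 266.3
pos [474.1 156.5] yaw 100.8 z 73.6 tilt [ 8.4 -8.9] cost 214.2
pos [469.4 155.1] yaw 100.4 z 73.3 tilt [ 7.8 -0.2] cost 263.3
pos [469.5 155.8] yaw 99.1 z 72.7 tilt [ 6.8 -0.6] cost 264.5
```

View pics/k9.png

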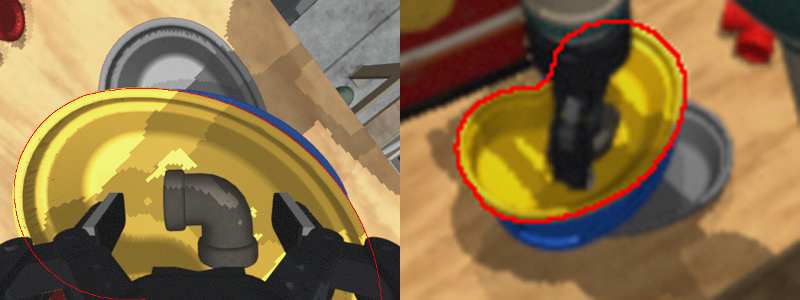

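Request:
carry_out --rows '[[[1,0,0,1,0],[1,0,0,3,0],[1,0,0,3,0],[1,0,0,3,-0.1],[0,0,2,0,-0.12],[-0.5,0,3,0,-0.12],[-1,0,3,0,-0.12],[-1,0,3,0,-0.12],[-1,0,2.5,0,-0.12],[-1,0,2,0,-0.12],[-1,0,0,0,0]]]'

```text
clock: 11.5
position: [0.4746, 0.3011, 0.176]
ee_rot: [-0.0, 0.704, 0.71, 0.001]
contact_force: [-0.6, -0.7, -0.6]
width: -0.0
```

```bash
python3 -c "
from track import *
st()
for n in ('top','scene','wrist'):
    p=shot(n,n+'10.png');np.savez(n+'1.npz',im=p['image'],K=p['camera_matrix'],e=p['eye'],a=p['attitude'])
Cam('top1.npz').crop((252,292),60,6.5,'t10.png')
Cam('scene1.npz').crop((297,300),60,6.5,'s10.png')
"
```

```text
t 11.5 pos [0.4746 0.3011 0.176 ] yaw 90.53 F [-0.6 -0.7 -0.6] M [ 0.01  0.05 -0.01] w -0.0 q6 -1.14
t10.png 192 247 6.5
s10.png 237 255 6.5
```

View pics/t10.png

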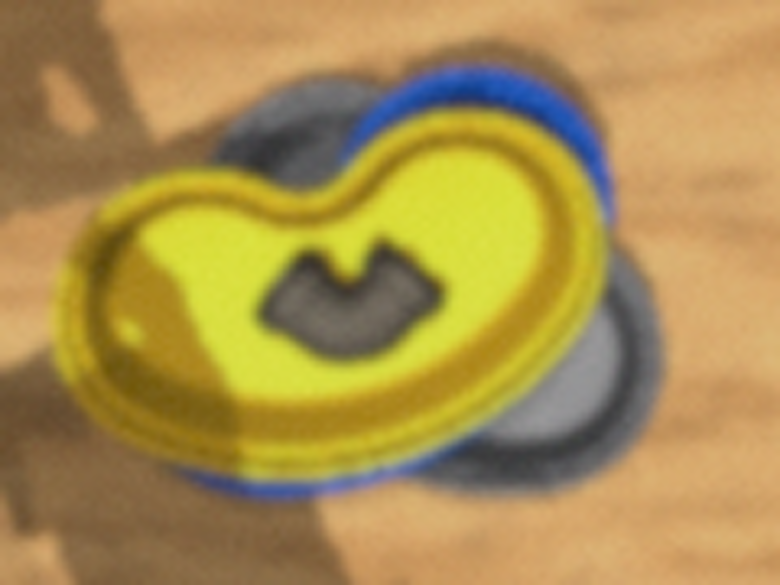

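View pics/s10.png

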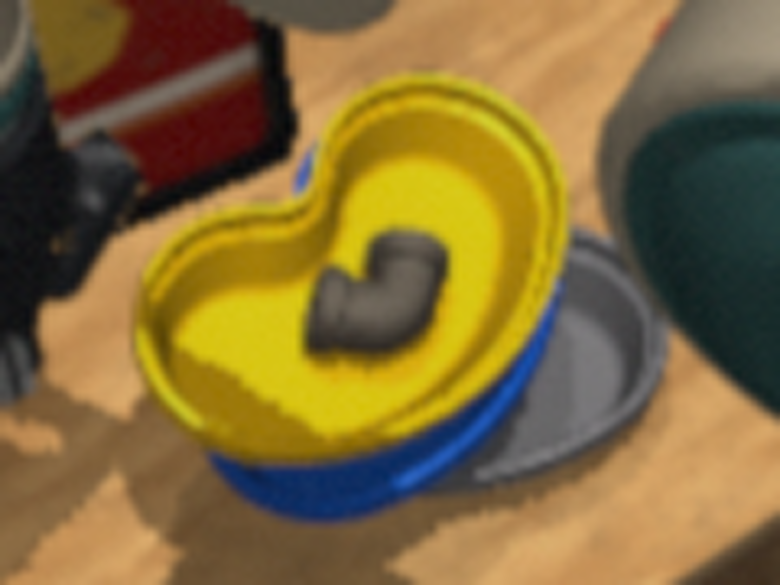

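View pics/wrist10.png

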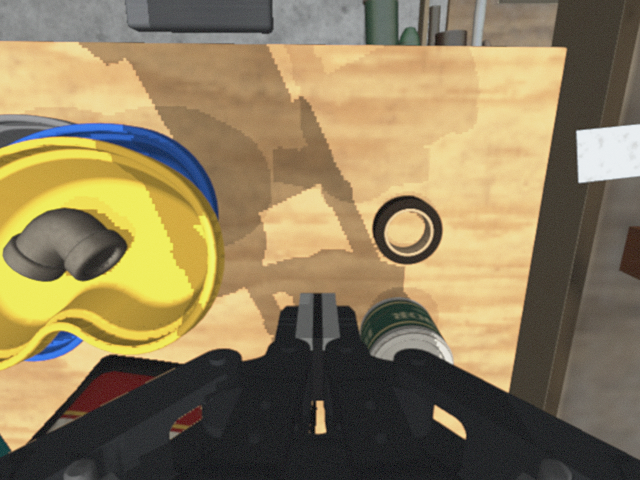

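```bash
cat > fitclean.py <<'E'
from track import *
# clean multi-view fit: top+scene saved; labels painted; yellow 6dof, blue 3dof (z fixed)
def fitclean(tag,y0s,b0,zb=.042,fix=6):
    T,Sx=Cam('top%s.npz'%tag),Cam('scene%s.npz'%tag)
    V=[]
    for n,c in (('top',T),('scene',Sx)):
        m,d,b=yl(c)
        cc,_=cv2.findContours(np.uint8(m),cv2.RETR_EXTERNAL,cv2.CHAIN_APPROX_NONE);z_=np.zeros((480,640),np.uint8);cv2.drawContours(z_,cc,-1,1,-1);m=z_>0
        v=np.zeros((480,640),bool)
        if n=='top': v[240:345,198:300]=True
        else: v[258:352,256:345]=True
        V.append((c,m,v,1.,b))
    best=None
    for x in y0s:
        W=[q[:4] for q in V]
        x,c=fit6(W,x,fix=fix);x,c=fit6(W,x,fix=fix)
        if best is None or c<best[1]: best=(x,c)
        print('Y',np.round(x[:2]*1000,1),round(np.degrees(x[2]),1),round(x[3]*1000,1),np.round(np.degrees(x[4:]),1),round(c,1))
    y=best[0]
    def f(p):
        s=0
        for c,m,v,w,b in V:
            im=rend6(c,np.r_[p,zb,0,0],2);im=rend6(c,y,1,im)
            mm=cv2.dilate(np.uint8(m),np.ones((3,3)))>0
            s+=np.count_nonzero(((im==2)!=b)&v&~mm)
        return s
    x0=np.array(b0);sim=np.vstack([x0]+[x0+np.diag([.006,.006,.1])[i] for i in range(3)])
    o=minimize(f,x0,method='Nelder-Mead',options=dict(initial_simplex=sim,maxiter=200,xatol=1e-4,fatol=.5))
    print('B',np.round(o.x[:2]*1000,1),round(np.degrees(o.x[2]),1),o.fun)
    out=[]
    for (c,*_),(r,k) in zip(V,((slice(245,335),slice(195,315)),(slice(260,350),slice(240,360)))):
        I=c.im[:,:,::-1].copy()
        im=rend6(c,np.r_[o.x,zb,0,0],2);im=rend6(c,y,1,im)
        Ib=cv2.resize(I[r,k],(480,360),interpolation=cv2.INTER_CUBIC)
        eb=cv2.morphologyEx(cv2.resize(im[r,k],(480,360),interpolation=cv2.INTER_NEAREST),cv2.MORPH_GRADIENT,np.ones((2,2)))>0
        Ib[eb]=(0,0,255);out.append(Ib)
    cv2.imwrite('pics/fc%s.png'%tag,cv2.resize(np.hstack(out),(800,300)))
    return y,o.x
E
python3 -c "
from fitclean import *
fitclean('1',[[.47,.15,np.radians(100),.072,a,b] for a in(-.1,.1) for b in (-.1,.1)],[.4671,.1401,2.139])"
```

```text
Y [473.  158.6] 101.3 76.9 [  9.  -10.4] 263.0
Y [461.7 151.2] 99.8 84.8 [-2.9  4.4] 470.0
Y [474. 159.] 100.9 76.5 [  8.5 -11.9] 253.0
Y [468.2 157.9] 102.0 80.0 [ 8.4 -4.5] 336.0
B [469.6 142.7] 117.6 184.0
```

View pics/fc1.png

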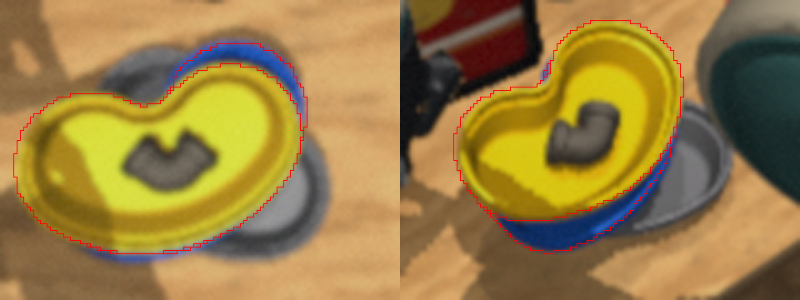

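Request:
carry_out --rows '[[[-1,2.8,-1.8,0,0],[-1,2.7,-1.7,0,0],[-1,0,0,-2.5,0],[-1,0,0,-2.5,0],[-1,0,0,-1.8,0],[-1,0,0,0,0]]]'

```text
clock: 12.25
position: [0.5275, 0.2616, 0.1049]
ee_rot: [-0.001, 0.705, 0.709, -0.003]
contact_force: [-0.8, 0.5, 0.5]
width: 0.0003
```

```bash
python3 -c "
from track import *
st()
p=shot('scene');Cam(p).crop((297,300),60,6.5,'s11.png');shot('wrist','w11.png')
"
```

```text
t 12.25 pos [0.5275 0.2616 0.1049] yaw 90.38 F [-0.8  0.5  0.5] M [-0.01  0.    0.02] w 0.0003 q6 -1.23
s11.png 237 255 6.5
```

View pics/s11.png

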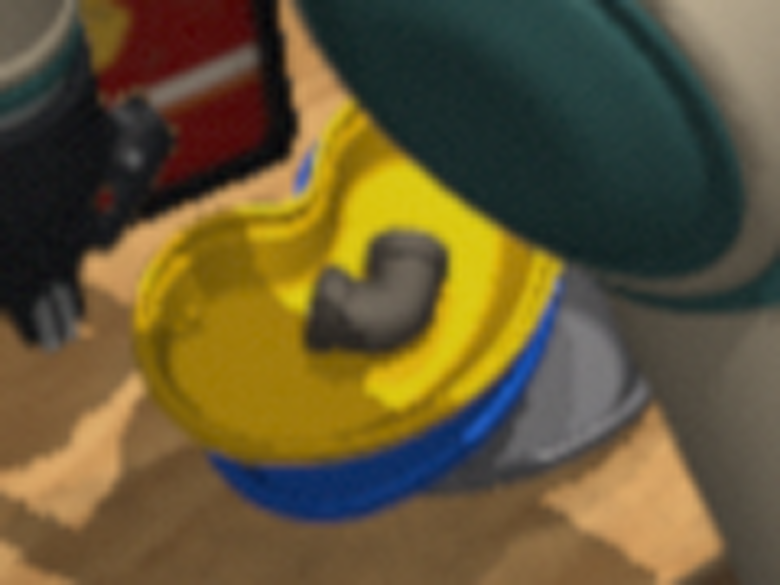

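View pics/w11.png

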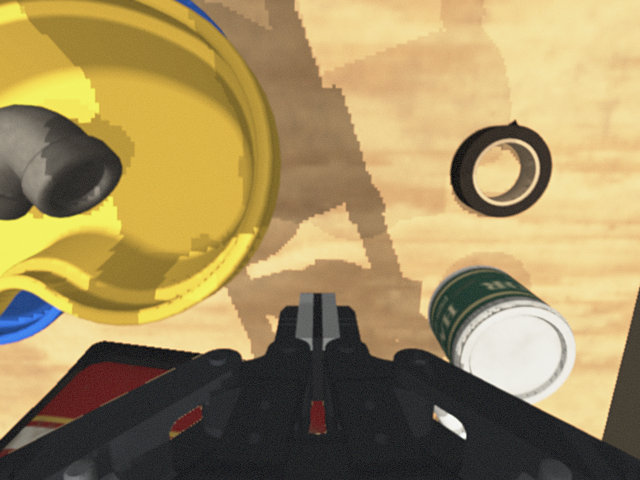

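Request:
carry_out --rows '[[[-1,-0.4,-0.33,0.2,0],[-1,-0.4,-0.33,0.2,0],[-1,-0.4,-0.33,0,0],[-1,-0.4,-0.33,0,0],[-1,-0.4,-0.33,0,0],[-1,-0.4,-0.33,0,0],[-1,0,0,0,0]]]'

```text
clock: 13.05
position: [0.5047, 0.2435, 0.1113]
ee_rot: [-0.0, 0.705, 0.71, -0.0]
contact_force: [0.0, 0.5, 0.2]
width: -0.0003
```

```bash
python3 -c "
from track import *
st()
p=shot('scene');Cam(p).crop((297,300),60,6.5,'s12.png');shot('wrist','w12.png')
p=shot('top');Cam(p).crop((252,292),60,6.5,'t12.png')
a=cv2.imread('pics/s12.png');b=cv2.imread('pics/t12.png');cv2.imwrite('pics/st12.png',cv2.resize(np.hstack([a,b]),None,fx=.5,fy=.5))
"
```

```text
t 13.05 pos [0.5047 0.2435 0.1113] yaw 90.41 F [0.  0.5 0.2] M [-0.04  0.03 -0.  ] w -0.0003 q6 -1.25
s12.png 237 255 6.5
t12.png 192 247 6.5
```

View pics/st12.png

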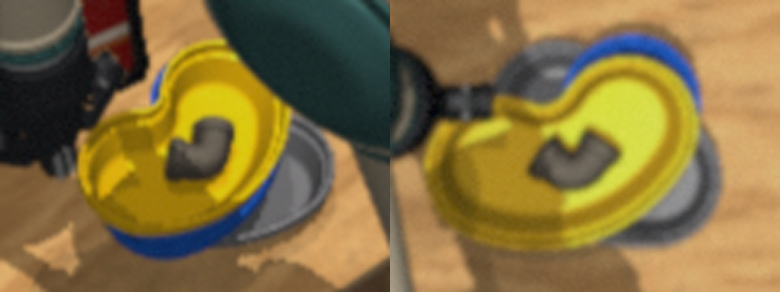

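View pics/w12.png

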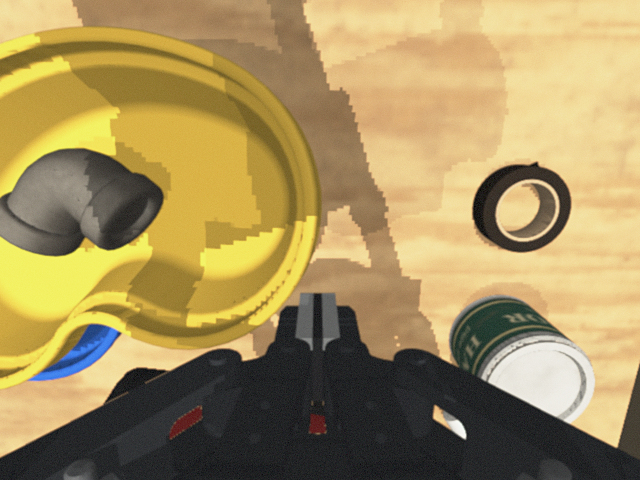

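Request:
carry_out --rows '[[[-1,-0.4,-0.33,0,0],[-1,-0.4,-0.33,0,0],[-1,-0.4,-0.33,0,0],[-1,-0.4,-0.33,0,0],[-1,0,0,0,0]]]'

```text
clock: 13.7
position: [0.4885, 0.2301, 0.1113]
ee_rot: [-0.0, 0.705, 0.71, -0.001]
contact_force: [-0.4, 0.1, -0.3]
width: -0.0002
```

```bash
cat > look.py <<'E'
from track import *
import sys
t=sys.argv[1]
st()
p=shot('scene');a=Cam(p);q=shot('top');b=Cam(q)
for n,z in(('top',q),('scene',p)): np.savez(n+t+'.npz',im=z['image'],K=z['camera_matrix'],e=z['eye'],a=z['attitude'])
A=cv2.resize(a.im[255:345,237:357,::-1],(400,300),interpolation=cv2.INTER_CUBIC)
B=cv2.resize(b.im[247:337,192:312,::-1],(400,300),interpolation=cv2.INTER_CUBIC)
cv2.imwrite('pics/st%s.png'%t,np.hstack([A,B]))
E
python3 look.py 13
```

```text
t 13.7 pos [0.4885 0.2301 0.1113] yaw 90.41 F [-0.4  0.1 -0.3] M [ 0.   -0.    0.01] w -0.0002 q6 -1.27
```

View pics/st13.png

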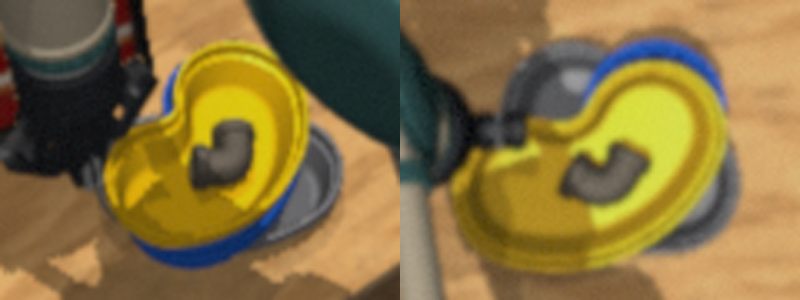

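Request:
carry_out --rows '[[[-1,-0.4,-0.33,0,0],[-1,-0.4,-0.33,0,0],[-1,0,0,0,0]]]'

```text
clock: 14.1
position: [0.4806, 0.2236, 0.1112]
ee_rot: [-0.0, 0.705, 0.71, -0.001]
contact_force: [1.1, -0.3, -0.2]
width: 0.0001
```

```bash
python3 look.py 14
```

```text
t 14.1 pos [0.4806 0.2236 0.1112] yaw 90.41 F [ 1.1 -0.3 -0.2] M [-0.01  0.08  0.06] w 0.0001 q6 -1.27
```

View pics/st14.png

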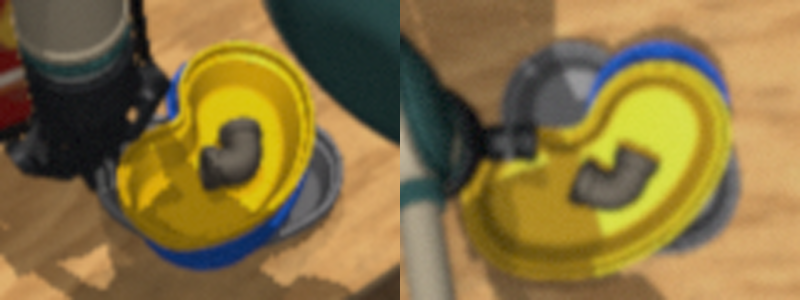

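```bash
sed -i "s/        V.append((c,m,v,1.,b))/        v\&=~((cv2.dilate(np.uint8(d),np.ones((3,3)))>0)\&~m)\n        V.append((c,m,v,1.,b))/" fitclean.py
python3 -c "
from fitclean import *
fitclean('14',[[.47,.15,np.radians(115),.075,a,b] for a in(.0,.12) for b in (-.15,0)],[.4671,.1401,2.139])"
```

```text
Y [451.8 136.4] 117.0 72.1 [ 8.7 -4.4] 45.0
Y [449.1 135.1] 117.7 74.8 [8.  0.6] 47.0
Y [452.9 138.8] 117.9 73.8 [12.8 -5.1] 55.0
Y [452.  137.5] 117.8 75.0 [12.4 -3.3] 59.0
B [456.4 126.1] 135.3 0.0
```

View pics/fc14.png

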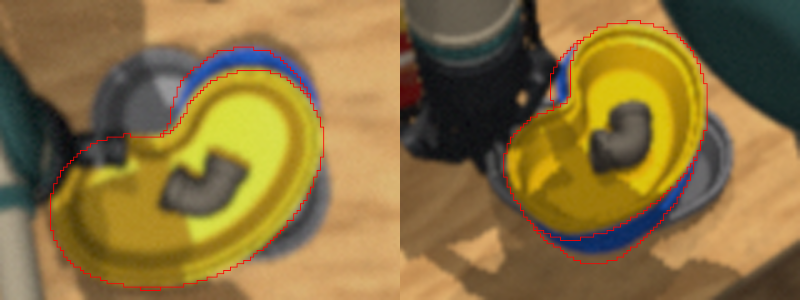

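Request:
carry_out --rows '[[[-1,0.5,0.4,1.5,0],[-1,0,0,2.5,0],[-1,0,0,2.5,0],[-1,-2.8,-3.3,0,0],[-1,-2.8,-3.3,0,0],[-1,-2.8,-3.4,0,0],[-1,-2.7,-3.3,0,0],[-1,0,0,-2.5,0],[-1,0,0,-2.5,0],[-1,0,0,-1.8,0],[-1,0,0,0,0]]]'

```text
clock: 15.3
position: [0.3734, 0.0948, 0.1066]
ee_rot: [-0.002, 0.705, 0.71, -0.002]
contact_force: [-0.6, 0.2, -0.5]
width: 0.0003
```

```bash
python3 look.py 15;python3 -c "
from fitclean import *
shot('wrist','w15.png')
fitclean('15',[[.455,.14,np.radians(117),.075,a,b] for a in(.0,.12) for b in (-.1,0)],[.4671,.1401,2.139])"
```

```text
t 15.3 pos [0.3734 0.0948 0.1066] yaw 90.39 F [-0.6  0.2 -0.5] M [-0.03 -0.01 -0.  ] w 0.0003 q6 -1.51
Y [451.1 134.4] 116.7 72.8 [ 6.7 -2.9] 63.0
Y [447.9 133.4] 117.8 75.0 [5.2 2.5] 58.0
Y [451.9 137.2] 117.7 72.5 [ 9.8 -3.6] 48.0
Y [449.5 136.3] 118.0 76.5 [9.7 1. ] 61.0
B [455. 121.] 134.1 0.0
```

View pics/fc15.png

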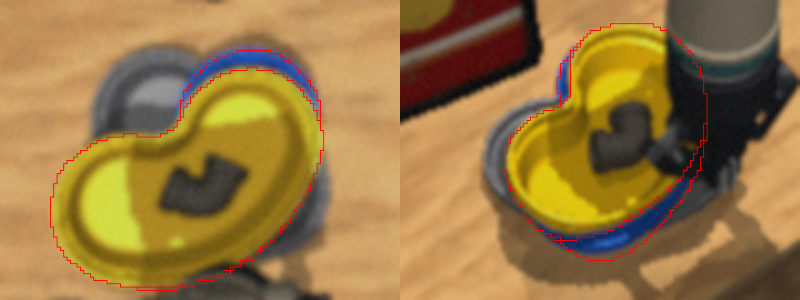

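View pics/w15.png

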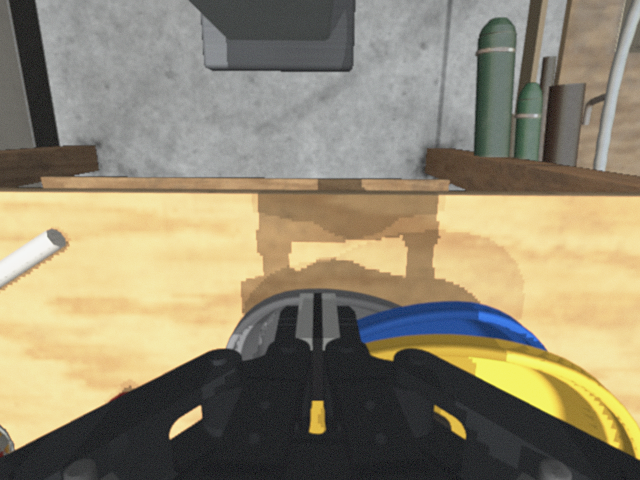

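Request:
carry_out --rows '[[[-1,0.5,0.26,0,0],[-1,0.5,0.26,0,0],[-1,0.45,0.23,0,0],[-1,0.45,0.23,0,0],[-1,0.45,0.23,0,0],[-1,0,0,0,0]]]'

```text
clock: 16.05
position: [0.4, 0.1076, 0.1084]
ee_rot: [0.0, 0.704, 0.71, 0.0]
contact_force: [0.1, -1.5, 0.7]
width: 0.0002
```

```bash
python3 look.py 16
```

```text
t 16.05 pos [0.4    0.1076 0.1084] yaw 90.43 F [ 0.1 -1.5  0.7] M [-0.   -0.    0.07] w 0.0002 q6 -1.48
```

View pics/st16.png

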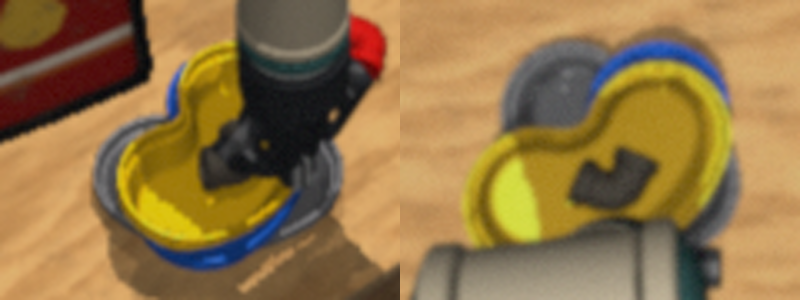

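Request:
carry_out --rows '[[[-1,0.4,0.21,0,0],[-1,0.4,0.21,0,0],[-1,0.4,0.21,0,0],[-1,0,0,0,0]]]'

```text
clock: 16.55
position: [0.412, 0.1138, 0.1084]
ee_rot: [0.0, 0.705, 0.71, 0.0]
contact_force: [0.1, -0.2, -0.1]
width: 0.0001
```

```bash
python3 look.py 17
```

```text
t 16.55 pos [0.412  0.1138 0.1084] yaw 90.42 F [ 0.1 -0.2 -0.1] M [-0.03 -0.05  0.04] w 0.0001 q6 -1.47
```

View pics/st17.png

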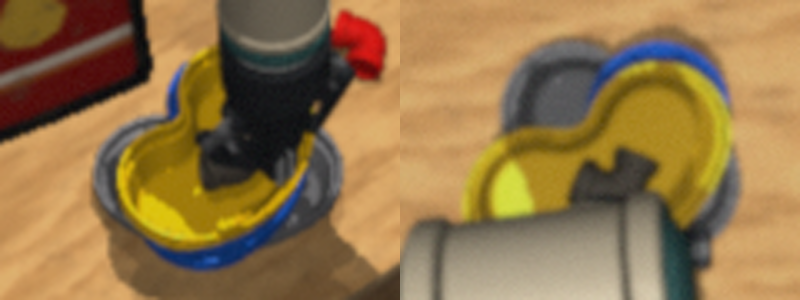

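Request:
carry_out --rows '[[[-1,0.35,0.18,0,0],[-1,0.35,0.18,0,0],[-1,0,0,0,0]]]'

```text
clock: 16.95
position: [0.4188, 0.1174, 0.1084]
ee_rot: [0.0, 0.705, 0.71, 0.0]
contact_force: [-0.8, 0.7, 0.0]
width: 0.0
```

```bash
python3 look.py 18; python3 -c "
from track import *
p=shot('wrist','w18.png')"
```

```text
t 16.95 pos [0.4188 0.1174 0.1084] yaw 90.42 F [-0.8  0.7  0. ] M [-0.02  0.03  0.01] w 0.0 q6 -1.47
```

View pics/st18.png

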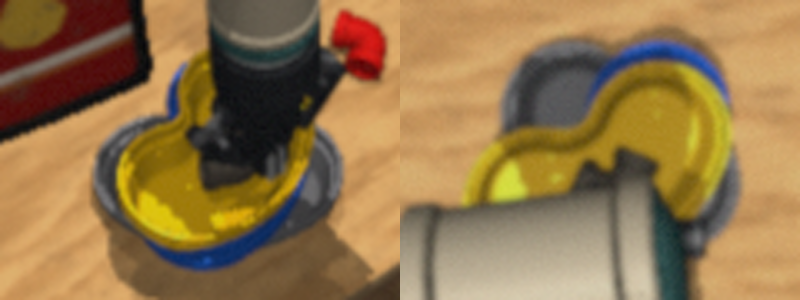

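View pics/w18.png

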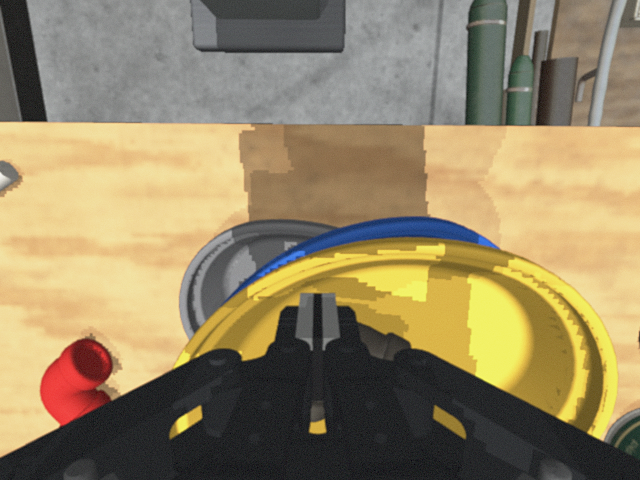

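Request:
carry_out --rows '[[[-1,0,0,2.5,0],[-1,0,0,3,0],[-1,0,0,2,0],[-1,1,4,0,0],[-1,1,4,0,0],[-1,1,4,0,0],[-1,1,4,0,0],[-1,0.5,2.5,0,0],[-1,0,0,0,0]]]'

```text
clock: 18.0
position: [0.4636, 0.3053, 0.1829]
ee_rot: [-0.0, 0.703, 0.711, 0.001]
contact_force: [-0.2, -0.5, -0.3]
width: -0.0
```

```bash
python3 look.py 19;python3 -c "
from fitclean import *
fitclean('19',[[.463,.14,np.radians(117),z,a,b] for z in (.06,.072) for a in(-.15,0,.12) for b in (-.1,.1)],[.4671,.1401,2.139])"
```

```text
t 18.0 pos [0.4636 0.3053 0.1829] yaw 90.59 F [-0.2 -0.5 -0.3] M [-0.03 -0.01 -0.05] w -0.0 q6 -1.13
Y [448.7 134. ] 116.9 68.9 [3.2 0.7] 133.0
Y [444.6 130.7] 116.7 76.8 [-1.6  6.7] 184.0
Y [452.  135.3] 117.1 70.0 [ 7.5 -3.6] 86.0
Y [446.3 133.1] 118.7 75.0 [3.8 5.4] 129.0
Y [453.1 137.9] 116.6 71.6 [10.2 -5.7] 80.0
Y [449.1 136.5] 118.5 76.3 [10.8  0.3] 82.0
Y [451.  133.3] 116.7 70.2 [ 1.7 -3.4] 138.0
Y [444.2 130.6] 117.6 77.6 [1.3 7.8] 166.0
Y [450.8 135.5] 116.9 70.6 [ 5.4 -2.2] 87.0
Y [446.1 133.4] 120.1 78.2 [6.3 6.3] 124.0
Y [452.4 137.6] 116.7 72.6 [10.7 -4.7] 75.0
Y [449.9 138.3] 118.9 77.9 [13.2 -1.1] 104.0
B [455.1 122.1] 134.0 0.0
```

View pics/fc19.png

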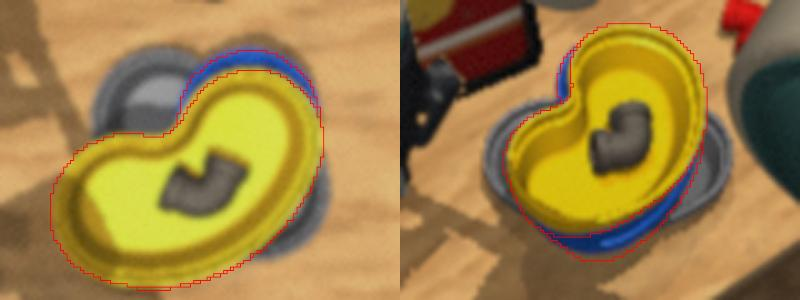

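View pics/st19.png

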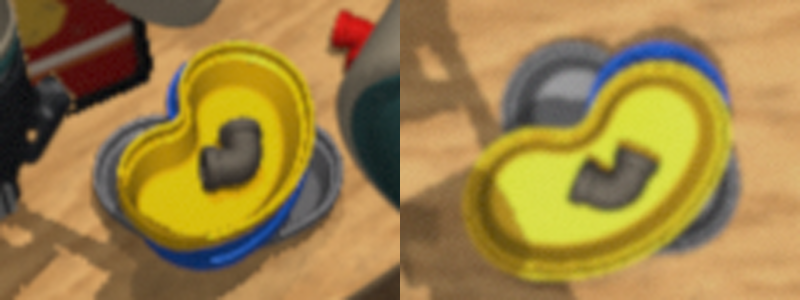

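```bash
python3 - <<'E'
from track import *
p=shot('wrist'); c=Cam(p); s=telemetry.get_state()
# camera relative to tool: transfer to w18 pose (same yaw)
d=np.array([.4188,.1174,.1084])-s['position']
c.e=c.e+d
print(c.e, c.proj([[.4188,.1174,.1084]]))
for z in (.127,.11,.098,.084): print(z,c.ray([[317,262],[440,242],[317,232]],z).round(4).tolist())
E
```

```text
[0.34849459 0.11680213 0.25045007] [[317.3616898  313.89350095]]
0.127 [[0.3909, 0.117, 0.127], [0.3837, 0.1567, 0.127], [0.3807, 0.1169, 0.127]]
0.11 [[0.3967, 0.1171, 0.11], [0.3885, 0.1622, 0.11], [0.3851, 0.1169, 0.11]]
0.098 [[0.4008, 0.1171, 0.098], [0.3919, 0.1661, 0.098], [0.3883, 0.117, 0.098]]
0.084 [[0.4056, 0.1171, 0.084], [0.3959, 0.1707, 0.084], [0.3919, 0.117, 0.084]]
```

```bash
sed -i "s/        v&=~((cv2.dilate(np.uint8(d),np.ones((3,3)))>0)&~m)/        if arm: v\&=~((cv2.dilate(np.uint8(d),np.ones((3,3)))>0)\&~m)/; s/zb=.042,fix=6)/zb=.042,fix=6,arm=False)/" fitclean.py
python3 -c "
from fitclean import *
fitclean('19',[[.463,.14,np.radians(117),z,a,b] for z in (.06,.07) for a in(-.15,.12) for b in (-.1,.1)],[.455,.135,2.139])"
```

```text
Y [449.7 129.7] 115.9 73.8 [-2.1 -1.8] 392.0
Y [444.5 131.2] 116.7 81.6 [3.2 6.3] 297.0
Y [452.1 136.8] 117.6 72.4 [ 9.9 -3.4] 220.0
Y [445.1 135.1] 117.3 78.6 [9.  6.4] 251.0
Y [447.9 136.5] 117.3 76.6 [9.1 0.8] 219.0
Y [445.7 131.6] 117.1 77.2 [3.1 4.2] 305.0
Y [451.7 137.8] 117.6 74.1 [11.4 -4.4] 202.0
Y [445.6 137.1] 117.6 79.7 [12.1  5.1] 252.0
B [456.6 122.6] 130.4 137.0
```

View pics/fc19.png

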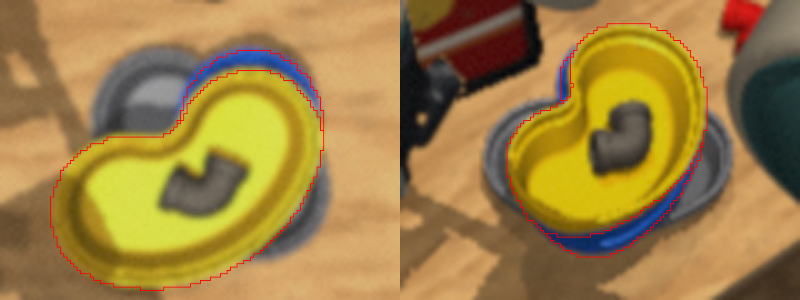

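Request:
carry_out --rows '[[[-1,0,-2,2.5,0],[0,0,-3,2.5,0],[1,0,-4,2,0],[1,0,0,0,0]]]'

```text
clock: 18.55
position: [0.4638, 0.2076, 0.2565]
ee_rot: [0.002, 0.706, 0.708, 0.001]
contact_force: [0.2, 1.2, 1.0]
width: 0.0436
```

```bash
python3 -c "
from track import *
st()
p=shot('wrist','w20.png');np.savez('wrist20.npz',im=p['image'],K=p['camera_matrix'],e=p['eye'],a=p['attitude'])"
```

```text
t 18.55 pos [0.4638 0.2076 0.2565] yaw 90.11 F [0.2 1.2 1. ] M [ 0.03  0.02 -0.01] w 0.0436 q6 -1.29
```

Request:
carry_out --rows '[[[1,0,-4,0,0],[1,0,-4,0,0],[1,0,-3,0,0],[1,0,0,0,0]]]'

```text
clock: 19.0
position: [0.4621, 0.0994, 0.2525]
ee_rot: [-0.0, 0.706, 0.708, -0.001]
contact_force: [0.0, 0.5, 0.2]
width: 0.0851
```

```bash
python3 -c "
from track import *
st()
p=shot('wrist','w21.png');np.savez('wrist21.npz',im=p['image'],K=p['camera_matrix'],e=p['eye'],a=p['attitude'])"
```

```text
t 19.0 pos [0.4621 0.0994 0.2525] yaw 90.17 F [0.  0.5 0.2] M [ 0.08  0.03 -0.01] w 0.0851 q6 -1.51
```

View pics/w20.png

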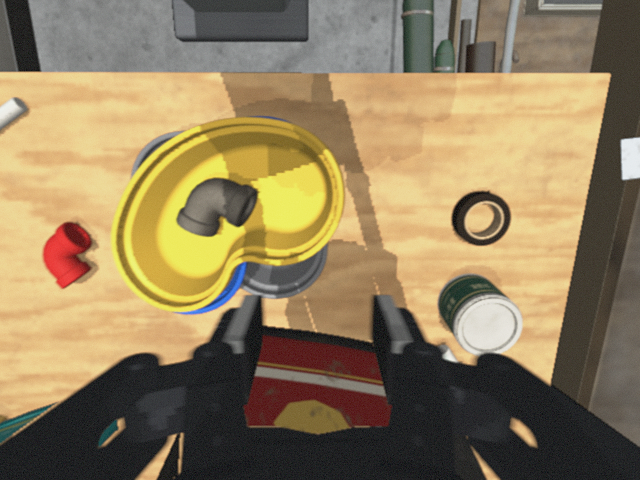

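View pics/w21.png

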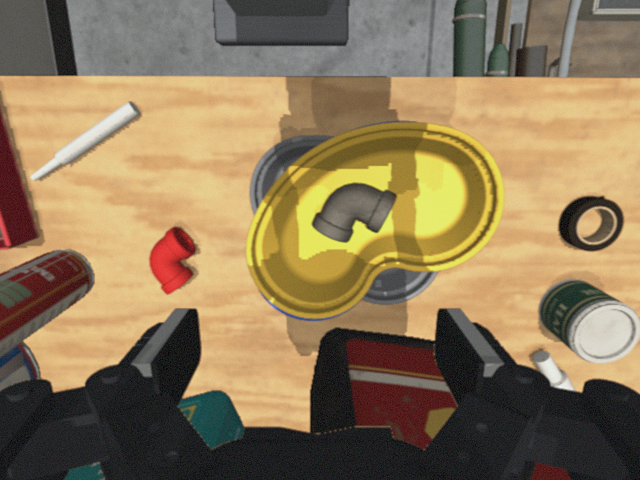

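```bash
cat > fit4.py <<'E'
from track import *
def boxes(c,x=(.467,.14)):
    p=c.proj([[x[0]+a,x[1]+b,z] for a in(-.13,.13) for b in(-.13,.13) for z in(0,.13)])
    return p.min(0).astype(int),p.max(0).astype(int)
def load(tags):
    V=[]
    for t,w,rmax in tags:
        c=Cam(t);H=cv2.cvtColor(c.im,cv2.COLOR_RGB2HSV).astype(int)
        y=(H[...,0]>=23)&(H[...,0]<37)&(H[...,1]>125) if 'wrist' in t else yl(c)[0]
        b=(H[...,0]>100)&(H[...,0]<125)&(H[...,1]>130)&(H[...,2]>60)
        lo,hi=boxes(c);v=np.zeros((480,640),bool);v[max(lo[1],0):max(min(hi[1],rmax),0),max(lo[0],0):max(hi[0],0)]=True
        n,l,s_,_=cv2.connectedComponentsWithStats(np.uint8(y&v));k=1+np.argmax(s_[1:,4]);y=l==k
        cc,_=cv2.findContours(np.uint8(y),cv2.RETR_EXTERNAL,cv2.CHAIN_APPROX_NONE);z_=np.zeros((480,640),np.uint8);cv2.drawContours(z_,cc,-1,1,-1);y=z_>0
        b=cv2.morphologyEx(np.uint8(b&v),cv2.MORPH_OPEN,np.ones((2,2)))>0
        V.append((c,y,v,w,b,t))
    return V
def fy(V,starts,fix=6):
    best=None
    for x in starts:
        W=[q[:4] for q in V]
        for _ in range(2): x,c=fit6(W,x,fix=fix)
        print('Y',np.round(x[:2]*1000,1),round(np.degrees(x[2]),1),round(x[3]*1000,1),np.round(np.degrees(x[4:]),1),round(c,1))
        if best is None or c<best[1]: best=(x,c)
    return best[0]
def fb(V,y,starts,fix=3):
    best=None
    for x0 in starts:
        x0=np.array(x0,float)
        def f(p):
            s=0
            for c,m,v,w,b,_ in V:
                im=rend6(c,np.r_[p,x0[fix:]],2);im=rend6(c,y,1,im)
                mm=cv2.dilate(np.uint8(m),np.ones((3,3)))>0
                s+=w*np.count_nonzero(((im==2)!=b)&v&~mm)
            return s
        xx=x0[:fix]
        for _ in range(2):
            sim=np.vstack([xx]+[xx+np.diag([.006,.006,.1,.005,.05,.05])[i,:fix] for i in range(fix)])
            o=minimize(f,xx,method='Nelder-Mead',options=dict(initial_simplex=sim,maxiter=250,xatol=1e-4,fatol=.3));xx=o.x
        x=np.r_[xx,x0[fix:]]
        print('B',np.round(x[:2]*1000,1),round(np.degrees(x[2]),1),round(x[3]*1000,1),np.round(np.degrees(x[4:]),1),round(o.fun,1))
        if best is None or o.fun<best[1]: best=(x,o.fun)
    return best[0]
def show(V,y,b,fn):
    out=[]
    for c,m,v,w,bb,t in V:
        im=rend6(c,b,2);im=rend6(c,y,1,im)
        ys,xs=np.where(v);cy,cx=int(ys.mean()),int(xs.mean());h=max(ys.max()-ys.min(),(xs.max()-xs.min())*3//4)//2+4
        sl=(slice(max(cy-h,0),cy+h),slice(max(cx-h*4//3,0),cx+h*4//3))
        I=cv2.resize(c.im[sl][:,:,::-1],(400,300),interpolation=cv2.INTER_CUBIC)
        e=cv2.morphologyEx(cv2.resize(im[sl],(400,300),interpolation=cv2.INTER_NEAREST),cv2.MORPH_GRADIENT,np.ones((2,2)))>0
        I[e]=(0,0,255);out.append(I)
    while len(out)<4: out.append(np.zeros_like(out[0]))
    cv2.imwrite('pics/'+fn,np.vstack([np.hstack(out[:2]),np.hstack(out[2:4])]))
E
python3 -c "
from fit4 import *
V=load([('top19.npz',1,480),('scene19.npz',1,480),('wrist20.npz',.15,290),('wrist21.npz',.15,310)])
y=fy(V,[[.455,.135,np.radians(117),z,a,0] for z in (.06,.07) for a in (-.1,0,.1)])
b=fb(V,y,[[.455,.13,np.radians(a),.042,0,0] for a in (122,130)])
show(V,y,b,'f20.png');np.savez('yb.npz',y=y,b=b)
"
```

```text
Y [455.  102.8] 189.5 26.9 [-4.3 77.9] 5147.0
Y [460.3 103.1] 183.2 1.1 [-15.2  60.9] 5865.0
Y [464.5 126.4] 131.0 -4.2 [50.9 31.3] 6522.5
Y [454.8 118.9] 118.2 -3.0 [-6.4 47.3] 6567.0
Y [448.  107.1] 155.5 -4.6 [ 2.  77.3] 5649.0
Y [443.5 119.8] 142.1 65.3 [-12.6  77.8] 5012.5
B [527.7 103.9] 179.1 42.0 [0. 0.] 4888.4
B [520.1 104.9] 175.2 42.0 [0. 0.] 4882.3
```

View pics/f20.png

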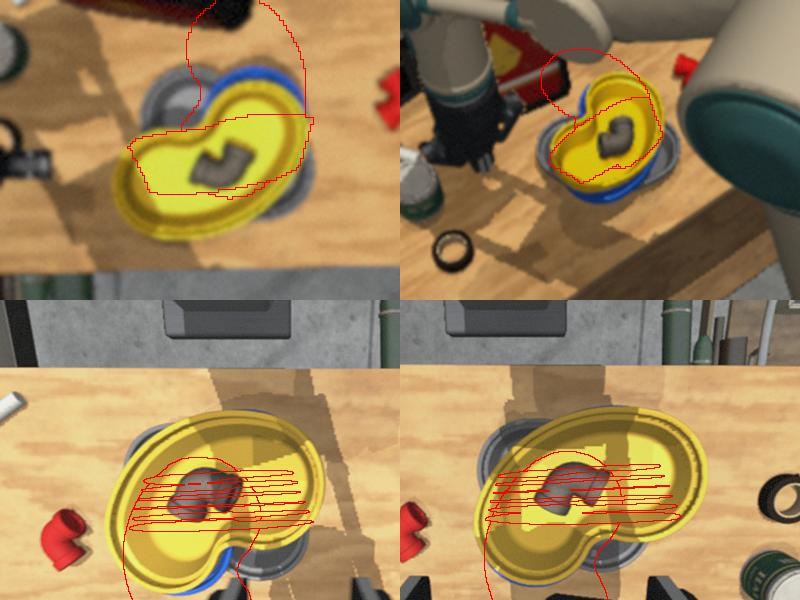

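```bash
python3 - <<'E'
s=open('fit4.py').read()
s=s.replace("y=(H[...,0]>=23)&(H[...,0]<37)&(H[...,1]>125) if","y=((H[...,0]>=26)&(H[...,0]<37)&(H[...,1]>100))|((H[...,0]>=19)&(H[...,0]<27)&(H[...,1]>150)) if")
open('fit4.py','w').write(s)
E
cat > run4.py <<'E'
from fit4 import *
V=load([('top19.npz',1,480),('scene19.npz',1,480),('wrist20.npz',.15,290),('wrist21.npz',.15,310)])
o=[cv2.resize(np.where(v,np.where(m,255,np.where(b,170,80)),0).astype(np.uint8),(400,300)) for c,m,v,w,b,t in V]
cv2.imwrite('pics/m4.png',np.vstack([np.hstack(o[:2]),np.hstack(o[2:])]))
y=fy(V,[[.455,.135,np.radians(117),z,a,0] for z in (.06,.07) for a in (-.1,0,.1)])
b=fb(V,y,[[.455,.13,np.radians(a),.042,0,0] for a in (122,130)])
show(V,y,b,'f20.png');np.savez('yb.npz',y=y,b=b)
E
python3 run4.py
```

```text
Y [454.3 135.7] 118.5 69.0 [10.3 -3.4] 428.9
Y [451.8 135.2] 118.5 71.3 [9.4 0.4] 490.0
Y [454.1 135.6] 118.4 69.3 [10.1 -3. ] 427.6
Y [450.5 134.8] 118.6 72.3 [8.4 2. ] 528.4
Y [454.9 136.1] 118.1 69.0 [11.1 -4.6] 426.8
Y [452.3 134.9] 118.6 70.1 [ 8.8 -0.3] 482.4
B [456.1 124.1] 126.9 42.0 [0. 0.] 227.3
B [456.2 123.8] 126.9 42.0 [0. 0.] 227.7
```

View pics/f20.png

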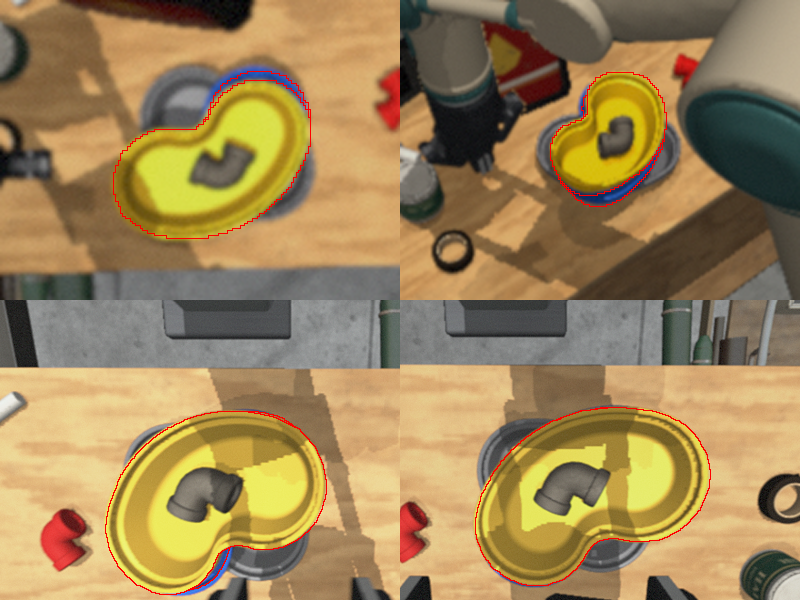

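View pics/m4.png

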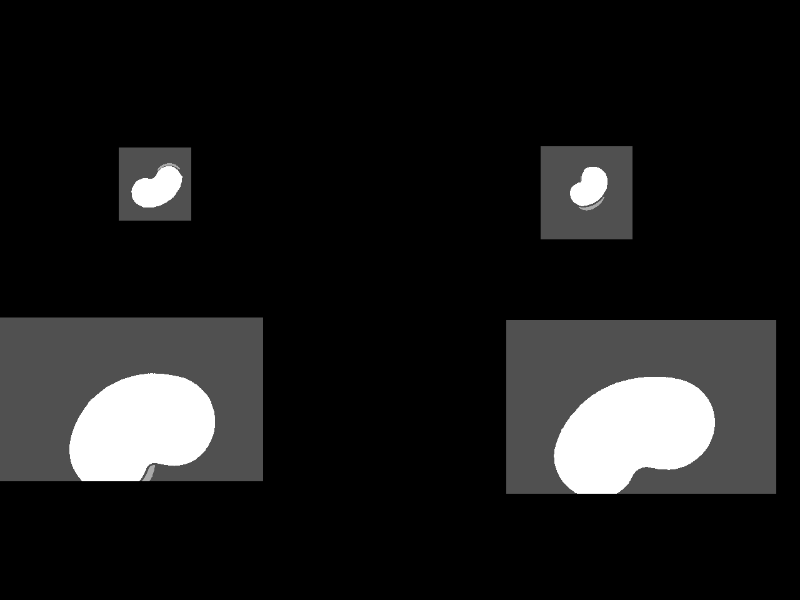

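Request:
carry_out --rows '[[[1,0,0.4,0,-0.1475],[1,0,0.4,0,-0.1475],[1,0,0.4,0,-0.1475],[1,0,0.4,0,-0.1475],[1,0,0.4,0,-0.1475],[1,0,0.4,0,-0.1475],[1,0,0.4,0,-0.1475],[1,0,0.4,0,-0.1475],[1,0,0.4,0,-0.1475],[1,-0.1,0,0,-0.1475],[1,-0.1,0,0,-0.1475],[1,0,0,0,-0.1475]]]'

```text
clock: 20.25
position: [0.4603, 0.1398, 0.2527]
ee_rot: [-0.0, 0.995, -0.098, -0.001]
contact_force: [0.0, -0.3, 0.8]
width: 0.0851
```

Request:
carry_out --rows '[[[1,0,0,-1.5,-0.1475],[1,0,0,-3,-0.1475],[1,0,0,-3,-0.1475],[1,0,0,-3,0],[1,0,0,-2.5,0],[1,0,0,0,0]]]'

```text
clock: 20.85
position: [0.4575, 0.139, 0.1199]
ee_rot: [0.002, 0.95, -0.312, -0.004]
contact_force: [-0.7, -0.3, -0.5]
width: 0.0853
```

```bash
python3 look.py 22; python3 -c "
from track import *
shot('wrist','w22.png')"
```

```text
t 20.85 pos [0.4575 0.139  0.1199] yaw -36.31 F [-0.7 -0.3 -0.5] M [-0.04 -0.04  0.07] w 0.0853 q6 0.78
```

View pics/w22.png

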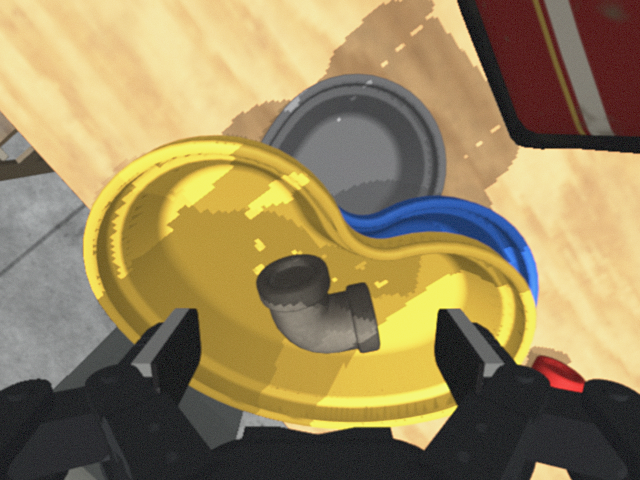

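View pics/st22.png

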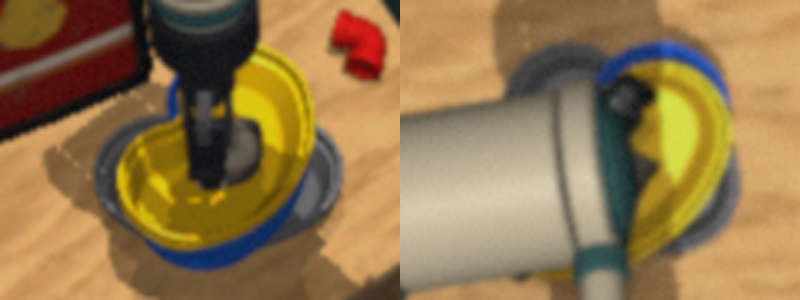

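Request:
carry_out --rows '[[[1,0.1,-0.1,-1.5,0],[1,0.1,-0.1,-1.5,0],[1,0,0,-1.2,0],[1,0,0,0,0]]]'

```text
clock: 21.4
position: [0.4631, 0.1364, 0.0816]
ee_rot: [-0.0, 0.95, -0.312, -0.0]
contact_force: [-0.2, 0.7, -0.4]
width: 0.0854
```

Request:
carry_out --rows '[[[1,0,0,-0.4,0],[1,0,0,-0.3,0],[1,0,0,0,0]]]'

```text
clock: 21.7
position: [0.4633, 0.1363, 0.0747]
ee_rot: [-0.0, 0.95, -0.312, 0.0]
contact_force: [0.5, -0.6, 0.2]
width: 0.0857
```

```bash
python3 -c "
from track import *
st();shot('wrist','w23.png')"
```

```text
t 21.7 pos [0.4633 0.1363 0.0747] yaw -36.35 F [ 0.5 -0.6  0.2] M [-0.04 -0.06 -0.02] w 0.0857 q6 0.78
```

View pics/w23.png

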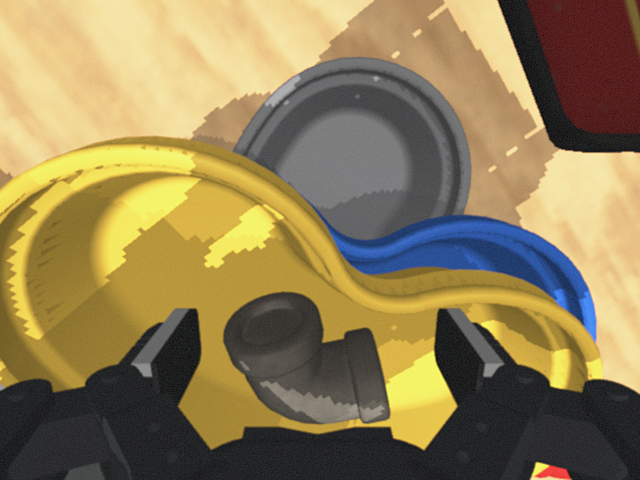

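Request:
carry_out --rows '[[[1,0,0,-0.4,0],[1,0.05,-0.1,0,0.07],[1,0.05,-0.1,0,0.07],[1,0.05,-0.1,0,0.07],[1,0.05,-0.1,0,0.07],[1,0.05,-0.1,0,0.05],[1,0.05,-0.1,0,0.05],[1,0,0,0,0]]]'

```text
clock: 22.55
position: [0.4659, 0.13, 0.0702]
ee_rot: [0.0, 0.992, -0.127, -0.0]
contact_force: [-0.3, -0.2, -1.1]
width: 0.0855
```

```bash
python3 -c "
from track import *
st();shot('wrist','w24.png')"; python3 look.py 24
```

```text
t 22.55 pos [0.4659 0.13   0.0702] yaw -14.6 F [-0.3 -0.2 -1.1] M [-0.09  0.09  0.02] w 0.0855 q6 0.38
t 22.6 pos [0.4659 0.1301 0.0702] yaw -14.65 F [-1.1 -0.5  0.2] M [-0.    0.04 -0.02] w 0.0857 q6 0.38
```

View pics/w24.png

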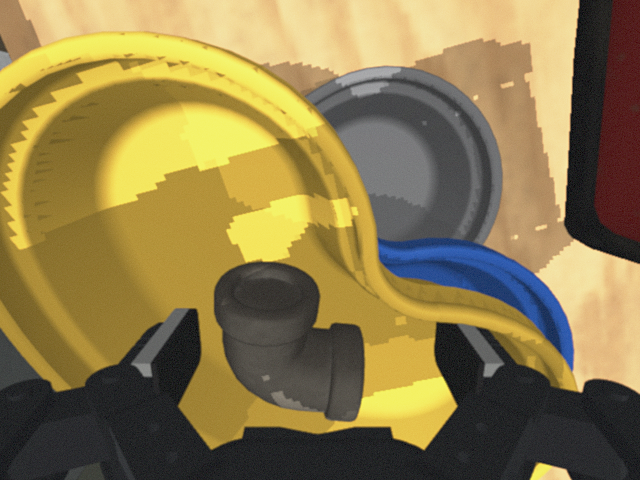

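View pics/st24.png

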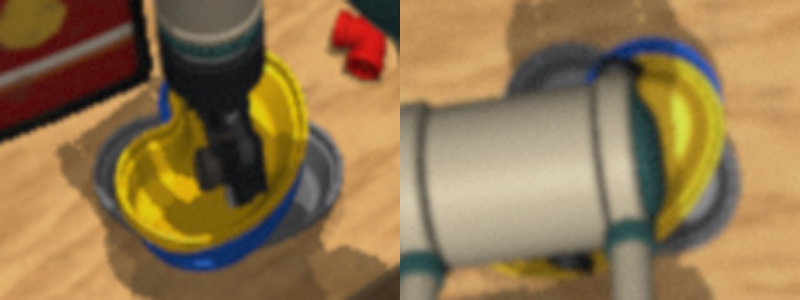

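```bash
cat > quick.py <<'E'
import sys
from fit4 import *
t=sys.argv[1]; x=np.load('yb.npz')['y']
y0=[float(a) for a in sys.argv[2:4]] if len(sys.argv)>3 else [x[0],x[1]]
st()
def sv(n):
    p=shot(n);np.savez(n+t+'.npz',im=p['image'],K=p['camera_matrix'],e=p['eye'],a=p['attitude'])
sv('wrist');sv('scene')
W=views([('wrist',dict(image=np.load('wrist%s.npz'%t)['im'],camera_matrix=np.load('wrist%s.npz'%t)['K'],eye=np.load('wrist%s.npz'%t)['e'],attitude=np.load('wrist%s.npz'%t)['a'])),
 ('scene',dict(image=np.load('scene%s.npz'%t)['im'],camera_matrix=np.load('scene%s.npz'%t)['K'],eye=np.load('scene%s.npz'%t)['e'],attitude=np.load('scene%s.npz'%t)['a']))])
best=None
for a in (x[2],x[2]+.12):
  for q in ((x[4],x[5]),(0,0)):
    z=np.r_[y0,a,x[3],q]
    for _ in range(2): z,c=fit6(W,z)
    print('Y',np.round(z[:2]*1000,1),round(np.degrees(z[2]),1),round(z[3]*1000,1),np.round(np.degrees(z[4:]),1),round(c,1))
    if best is None or c<best[1]: best=(z,c)
b=np.load('yb.npz')['b']
show([(*w,None,'') for w in W],best[0],b,'q%s.png'%t)
E
python3 quick.py 25
```

```text
t 22.7 pos [0.4659 0.1301 0.0702] yaw -14.63 F [-0.5  0.9 -0.3] M [-0.12  0.01 -0.05] w 0.0856 q6 0.38
Y [459.4 138.4] 120.8 70.0 [13.2 -4.6] 206.1
Y [452.8 135.5] 122.7 71.9 [8.9 5.5] 191.2
Y [459.  137.6] 122.0 70.8 [11.8 -3.4] 198.2
Y [457.7 133.8] 126.0 77.0 [6.3 2.5] 221.9
```

View pics/q25.png

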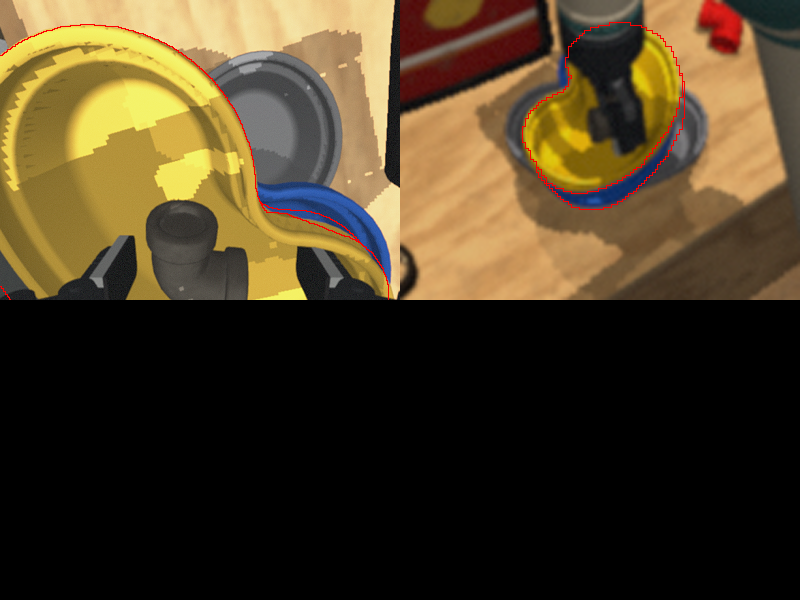

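```bash
cat > fbl.py <<'E'
import sys
from fit4 import *
# blue rim curve fit from wrist images: render yellow by measured mask instead of model
def fbm(tags,starts,zb=.042,fix=3,fn=None):
    V=[]
    for t,w in tags:
        c=Cam(t);H=cv2.cvtColor(c.im,cv2.COLOR_RGB2HSV).astype(int)
        b=(H[...,0]>104)&(H[...,0]<125)&(H[...,1]>130)&(H[...,2]>50)
        b=cv2.morphologyEx(np.uint8(b),cv2.MORPH_OPEN,np.ones((2,2)))>0
        # free = wood or grey tray (definitely not covered by blue): everything not yellow/arm/elbow
        if 'wrist' in t:
            y=((H[...,0]>=26)&(H[...,0]<37)&(H[...,1]>100))|((H[...,0]>=19)&(H[...,0]<27)&(H[...,1]>140))
            dk=H[...,2]<48
            v=~y&~dk; v[305:]=False
        else:
            y,d,_=yl(c); dk=(H[...,2]<75)|((H[...,1]<60)&(H[...,2]>120))
            v=~y&~dk
            lo,hi=boxes(c);q=np.zeros_like(v);q[lo[1]:hi[1],lo[0]:hi[0]]=True;v&=q
        v&=~(cv2.dilate(np.uint8(y),np.ones((3,3)))>0)
        v|=b
        V.append((c,b,v,w))
    best=None
    for x0 in starts:
        x0=np.array(x0,float)
        f=lambda p:sum(w*np.count_nonzero(((rend6(c,np.r_[p,x0[fix:]],1)==1)!=b)&v) for c,b,v,w in V)
        xx=x0[:fix]
        for _ in range(2):
            sim=np.vstack([xx]+[xx+np.diag([.008,.008,.12,.006,.06,.06])[i,:fix] for i in range(fix)])
            o=minimize(f,xx,method='Nelder-Mead',options=dict(initial_simplex=sim,maxiter=300,xatol=1e-4,fatol=.3));xx=o.x
        x=np.r_[xx,x0[fix:]]
        print('B',np.round(x[:2]*1000,1),round(np.degrees(x[2]),1),round(x[3]*1000,1),np.round(np.degrees(x[4:]),1),round(o.fun,1))
        if best is None or o.fun<best[1]: best=(x,o.fun)
    if fn:
        out=[]
        for c,b,v,w in V:
            e=cv2.morphologyEx(rend6(c,best[0],1),cv2.MORPH_GRADIENT,np.ones((2,2)))>0
            I=c.im[:,:,::-1].copy();I[~v]=I[~v]//2;I[e]=(0,0,255)
            if c.K[0,0]>480: I=I[255:345,237:357]
            elif c.K[0,0]>420: I=I[247:337,192:312]
            out.append(cv2.resize(I,(400,300)))
        while len(out)%2: out.append(out[0]*0)
        cv2.imwrite('pics/'+fn,np.vstack([np.hstack(out[i:i+2]) for i in range(0,len(out),2)]))
    return best[0]
if __name__=='__main__':
    S=[[.460,.13,np.radians(a),.042,0,0] for a in (120,130)]
    b=fbm([('wrist25.npz',.12),('scene25.npz',1)],S,fn='b25.png')
    b=fbm([('wrist20.npz',.12),('top19.npz',1),('scene19.npz',1)],S,fn='b19.png')
    b=fbm([('wrist25.npz',.12),('scene25.npz',1),('wrist20.npz',.12),('top19.npz',1),('scene19.npz',1)],S+[np.r_[S[0]]],fix=6)
E
python3 fbl.py
```

```text
B [460.  125.8] 137.4 42.0 [0. 0.] 644.8
B [459.7 126.1] 137.1 42.0 [0. 0.] 644.2
B [456.2 123.4] 128.6 42.0 [0. 0.] 944.6
B [456.1 123.1] 128.1 42.0 [0. 0.] 943.8
B [461.8 121.7] 136.8 36.2 [-1.8  0.8] 1777.8
B [457.8 113.9] 138.4 44.6 [-13.2   6. ] 1691.1
B [461.8 121.7] 136.8 36.2 [-1.8  0.8] 1777.8
```

View pics/b25.png

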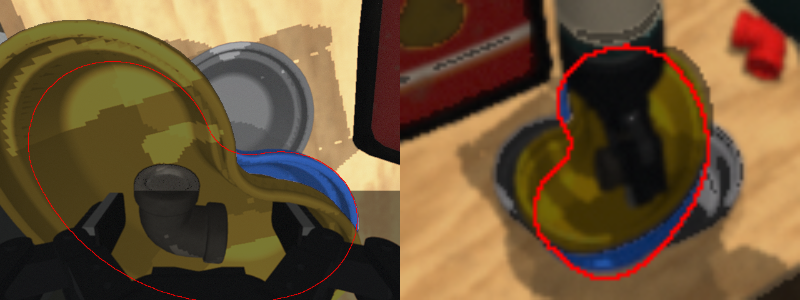

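View pics/b19.png

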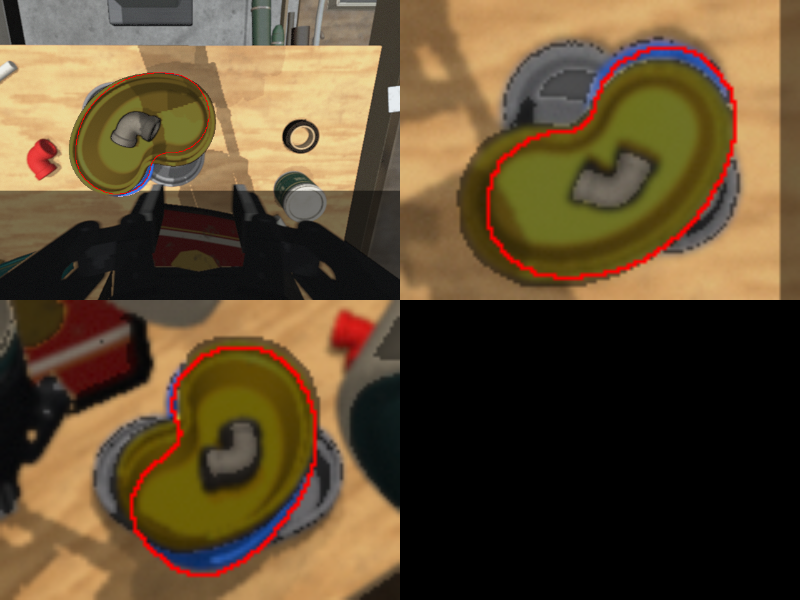

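Request:
carry_out --rows '[[[1,0.03,-0.12,0,0.04],[1,0.03,-0.12,0,0.04],[1,0.03,-0.12,0,0.04],[1,0.03,-0.12,0,0.04],[1,0.03,-0.12,0,0.04],[1,0.03,-0.12,0,0.04],[1,0.03,-0.12,0,0.04],[1,0,0,0,0]]]'

```text
clock: 23.6
position: [0.4686, 0.1219, 0.0705]
ee_rot: [-0.0, 1.0, 0.012, 0.001]
contact_force: [-0.5, -0.4, 0.4]
width: 0.0852
```

```bash
python3 quick.py 26 .46 .128; python3 -c "
from fbl import *
shot('wrist','w26.png')
fbm([('wrist26.npz',.12),('scene26.npz',1)],[[.460,.13,np.radians(a),.042,0,0] for a in (122,135)],fn='b26.png')"
```

```text
t 23.6 pos [0.4686 0.1219 0.0705] yaw 1.43 F [-0.5 -0.4  0.4] M [-0.01 -0.02  0.03] w 0.0852 q6 0.09
Y [458.3 135.8] 131.2 72.7 [9.7 2.1] 163.5
Y [455.6 136.4] 131.6 76.6 [10.7  5.4] 174.4
Y [457.  134.2] 131.8 74.1 [7.5 4.9] 173.7
Y [457.5 135.3] 132.1 75.5 [9.  3.8] 174.6
B [460.4 125.2] 143.4 42.0 [0. 0.] 1047.8
B [460.7 126.5] 142.2 42.0 [0. 0.] 1041.9
```

View pics/b26.png

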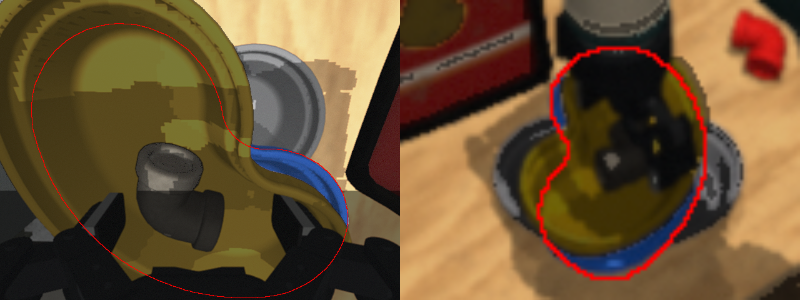

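View pics/q26.png

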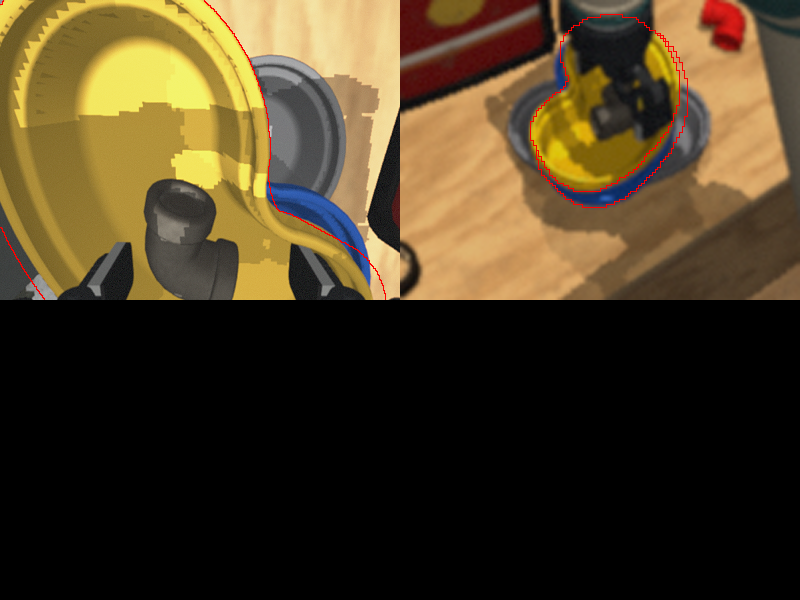

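Request:
carry_out --rows '[[[1,-0.2,0.2,0.2,-0.1],[1,-0.2,0.2,0.2,-0.1],[1,-0.2,0.25,0,-0.1],[1,-0.2,0.25,0,-0.1],[1,-0.2,0.2,0,-0.1],[1,0,0,0,0]]]'

```text
clock: 24.35
position: [0.4577, 0.133, 0.0743]
ee_rot: [0.0, 0.972, -0.235, -0.0]
contact_force: [0.5, -0.4, -0.6]
width: 0.0855
```

```bash
python3 look.py 27; python3 -c "
from track import *
shot('wrist','w27.png')"
```

```text
t 24.35 pos [0.4577 0.133  0.0743] yaw -27.18 F [ 0.5 -0.4 -0.6] M [-0.05 -0.02  0.01] w 0.0855 q6 0.61
```

View pics/w27.png

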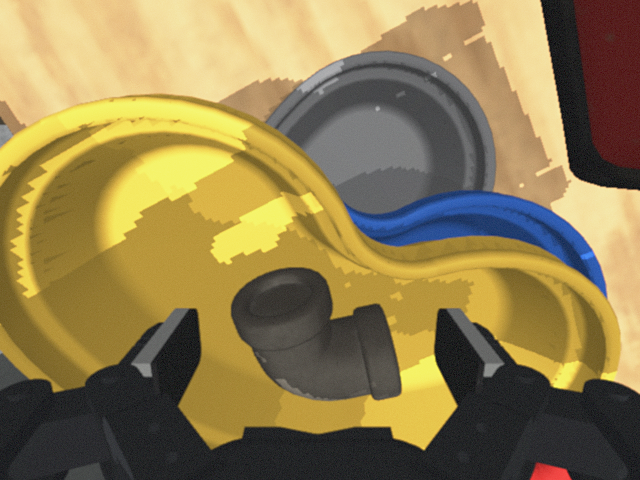

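View pics/st27.png

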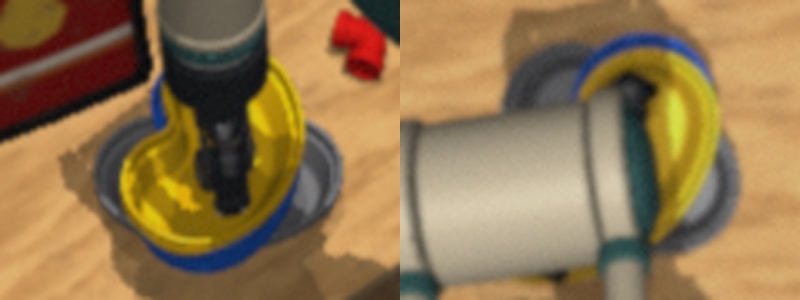

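Request:
carry_out --rows '[[[1,0,0,-0.3,0],[1,0,0,-0.3,0],[1,0,0,-0.2,0],[1,0,0,0,0]]]'

```text
clock: 24.9
position: [0.4578, 0.1327, 0.0658]
ee_rot: [0.0, 0.972, -0.235, -0.0]
contact_force: [0.5, 0.3, 0.1]
width: 0.0854
```

Request:
carry_out --rows '[[[1,0,0,-0.2,0],[1,0,0,-0.2,0],[1,0,0,0,0]]]'

```text
clock: 25.2
position: [0.4588, 0.133, 0.0632]
ee_rot: [-0.0, 0.972, -0.235, 0.001]
contact_force: [0.4, 0.2, 7.8]
width: 0.0855
```

Request:
carry_out --rows '[[[1,0,0,-0.15,0],[1,0,0,-0.15,0],[1,0,0,0,0]]]'

```text
clock: 25.5
position: [0.4601, 0.1324, 0.0616]
ee_rot: [-0.0, 0.972, -0.235, 0.002]
contact_force: [-0.0, -3.4, 16.1]
width: 0.0855
```

Request:
carry_out --rows '[[[1,0,0,-0.15,0],[1,0,0,0,0]]]'

```text
clock: 25.7
position: [0.4603, 0.1323, 0.0612]
ee_rot: [-0.0, 0.972, -0.235, 0.003]
contact_force: [-1.8, -4.3, 24.5]
width: 0.0853
```

```bash
python3 look.py 28; python3 -c "
from track import *
shot('wrist','w28.png')"
```

```text
t 25.7 pos [0.4603 0.1323 0.0612] yaw -27.15 F [-1.8 -4.3 24.5] M [-0.14  0.98  0.  ] w 0.0853 q6 0.61
```

View pics/w28.png

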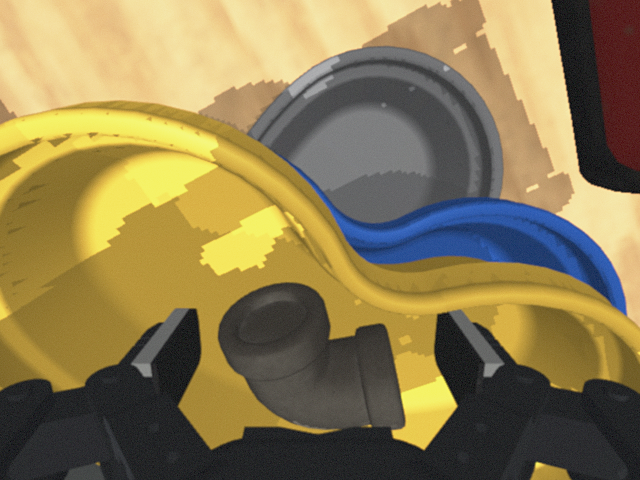

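```bash
cat > rel.py <<'E'
import sys
from fbl import *
t=sys.argv[1]
for n in ('wrist','scene'):
    p=shot(n);np.savez(n+t+'.npz',im=p['image'],K=p['camera_matrix'],e=p['eye'],a=p['attitude'])
st()
def D(n):
    z=np.load(n+t+'.npz');return dict(image=z['im'],camera_matrix=z['K'],eye=z['e'],attitude=z['a'])
W=views([('wrist',D('wrist')),('scene',D('scene'))])
x0,y0,a0,z0=[float(v) for v in sys.argv[2:6]]
best=None
for q in ((.15,0),(0,0)):
    z=np.r_[x0,y0,np.radians(a0),z0,q]
    for _ in range(2): z,c=fit6(W,z)
    print('Y',np.round(z[:2]*1000,1),round(np.degrees(z[2]),1),round(z[3]*1000,1),np.round(np.degrees(z[4:]),1),round(c,1))
    if best is None or c<best[1]: best=(z,c)
y=best[0]
b=fbm([('wrist%s.npz'%t,.12),('scene%s.npz'%t,1)],[[y[0],y[1]-.008,y[2]+a,.042,0,0] for a in (0,.2)],fn='b%s.png'%t)
d=y[:2]-b[:2];c,s=np.cos(b[2]),np.sin(b[2])
print('rel in blue mm',np.round([(c*d[0]+s*d[1])*1e3,(-s*d[0]+c*d[1])*1e3],1),'dyaw',round(np.degrees(y[2]-b[2]),1))
out=[]
for cam,m,v,w in W:
    im=rend6(cam,y);e=cv2.morphologyEx(im,cv2.MORPH_GRADIENT,np.ones((2,2)))>0
    I=cam.im[:,:,::-1].copy();I[e]=(0,0,255)
    if cam.K[0,0]>480:I=I[255:345,237:357]
    out.append(cv2.resize(I,(400,300)))
B=cv2.imread('pics/b%s.png'%t)
cv2.imwrite('pics/r%s.png'%t,np.vstack([np.hstack(out),B]))
np.savez('yb.npz',y=y,b=b)
E
python3 rel.py 29 .459 .134 131 .07
```

```text
t 25.95 pos [0.4604 0.1323 0.0612] yaw -27.16 F [-2.9 -4.3 25. ] M [-0.15  0.92  0.02] w 0.0856 q6 0.61
Y [457.2 132.7] 129.1 68.3 [7.  0.2] 186.2
Y [455.1 132.8] 128.3 67.0 [7.3 2.2] 171.9
B [461.9 129.4] 139.7 42.0 [0. 0.] 483.5
B [461.8 129.2] 140.0 42.0 [0. 0.] 483.6
rel in blue mm [7.4 1.8] dyaw -11.4
```

View pics/r29.png

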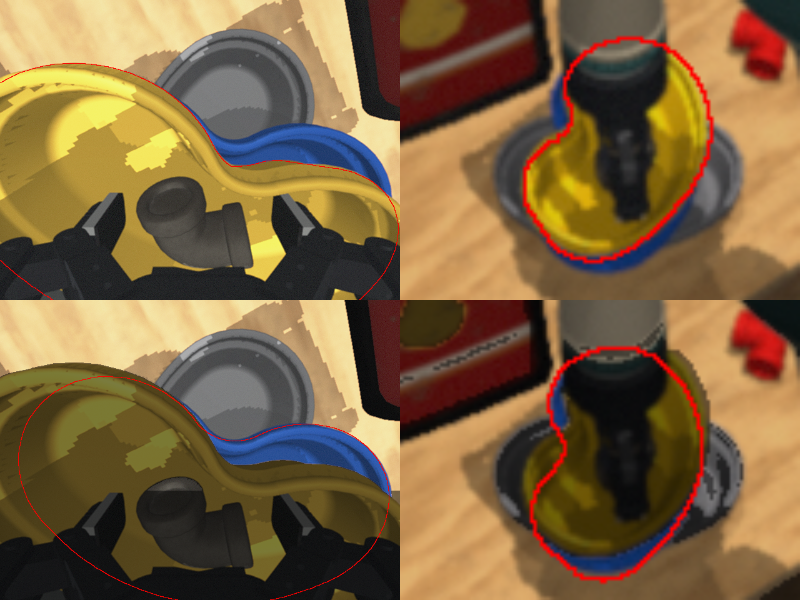

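Request:
carry_out --rows '[[[1,0,0,0.2,0],[1,0.09,-0.05,0,0.06],[1,0.09,-0.05,0,0.06],[1,0.09,-0.05,0,0.06],[1,0.09,-0.05,0,0.06],[1,0.09,-0.05,0,0.06],[1,0.09,-0.05,0,0.06],[1,0.09,-0.05,0,0.06],[1,0.09,-0.05,0,0.06],[1,0.09,-0.05,0,0.06],[1,0,0,0,0]]]'

```text
clock: 27.05
position: [0.4666, 0.1283, 0.0599]
ee_rot: [-0.0, 0.999, 0.033, 0.0]
contact_force: [-0.5, 0.1, -0.0]
width: 0.0851
```

```bash
python3 rel.py 30 .459 .132 133 .068
```

```text
t 27.15 pos [0.4666 0.1283 0.0599] yaw 3.69 F [-1.  -0.2  1.1] M [-0.01 -0.1   0.05] w 0.0855 q6 0.06
Y [459.3 131.9] 139.6 66.8 [13.   1.1] 161.5
Y [457.1 125.8] 145.6 75.0 [2.4 9.6] 174.5
B [462.4 126. ] 151.0 42.0 [0. 0.] 496.2
B [461.3 126.1] 151.3 42.0 [0. 0.] 501.6
rel in blue mm [ 5.6 -3.6] dyaw -11.4
```

View pics/r30.png

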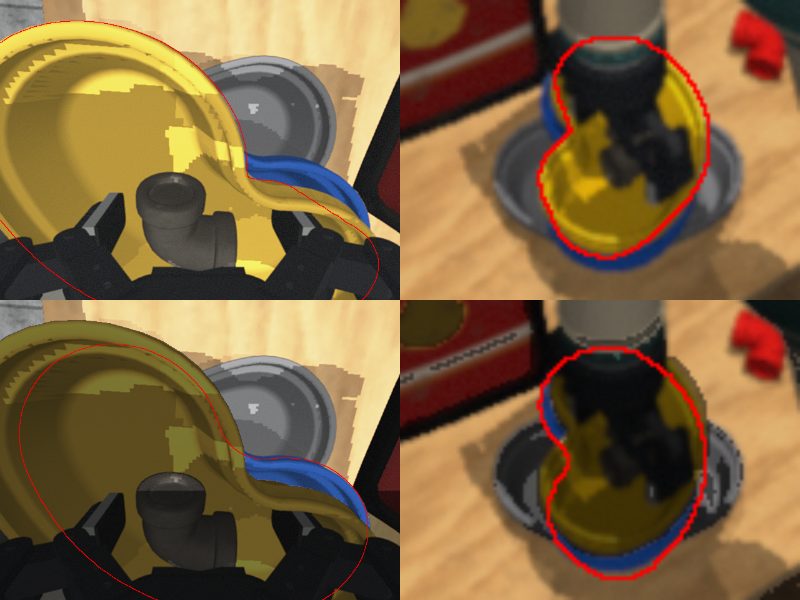

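Request:
carry_out --rows '[[[1,0,0,-0.25,0],[1,0,0,-0.25,0],[1,0,0,-0.25,0],[1,0,0,0,0]]]'

```text
clock: 27.55
position: [0.4667, 0.1283, 0.0533]
ee_rot: [-0.0, 0.999, 0.032, 0.001]
contact_force: [-1.7, -0.2, 11.4]
width: 0.0856
```

Request:
carry_out --rows '[[[1,0,0,-0.2,0],[1,0,0,-0.1,0],[1,0,0,0,0]]]'

```text
clock: 27.85
position: [0.468, 0.1283, 0.0523]
ee_rot: [0.0, 0.999, 0.033, 0.002]
contact_force: [-4.1, -1.8, 24.7]
width: 0.0853
```

Request:
carry_out --rows '[[[1,0,0,0,0.04],[1,0,0,-0.1,0.04],[1,0,0,0,0.04],[1,0,0,-0.1,0.04],[1,0,0,0,0]]]'

```text
clock: 28.35
position: [0.4711, 0.1291, 0.0521]
ee_rot: [-0.0, 0.994, 0.112, 0.006]
contact_force: [-0.4, -0.3, 33.3]
width: 0.0853
```

```bash
python3 rel.py 31 .459 .130 145 .064
```

```text
t 28.45 pos [0.4711 0.1291 0.0521] yaw 12.86 F [-1.8 -0.1 33.7] M [ 0.11  0.65 -0.03] w 0.0855 q6 -0.1
Y [461.9 128.8] 147.3 56.8 [10.9  3.5] 299.4
Y [468.1 126.6] 157.6 67.2 [0.6 2.6] 168.8
B [466.  127.7] 158.2 42.0 [0. 0.] 424.7
B [464.9 126.9] 159.2 42.0 [0. 0.] 423.4
rel in blue mm [-3.1 -0.8] dyaw -1.6
```

View pics/r31.png

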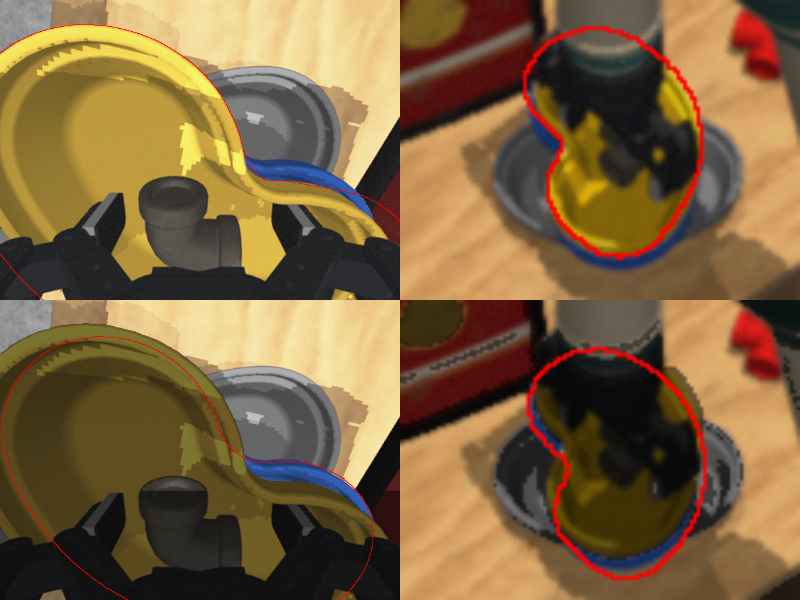

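Request:
carry_out --rows '[[[1,0,0,-0.15,0],[1,0,0,-0.15,0],[1,0,0,-0.1,0.02],[1,0,0,0,0.02],[1,0,0,0,0]]]'

```text
clock: 28.95
position: [0.4686, 0.1286, 0.0457]
ee_rot: [-0.0, 0.991, 0.132, 0.003]
contact_force: [0.9, -0.3, 19.4]
width: 0.0854
```

```bash
python3 -c "
from track import *
st();shot('wrist','w32.png')"
```

```text
t 28.95 pos [0.4686 0.1286 0.0457] yaw 15.18 F [ 0.9 -0.3 19.4] M [-0.07  0.65 -0.07] w 0.0854 q6 -0.14
```

View pics/w32.png

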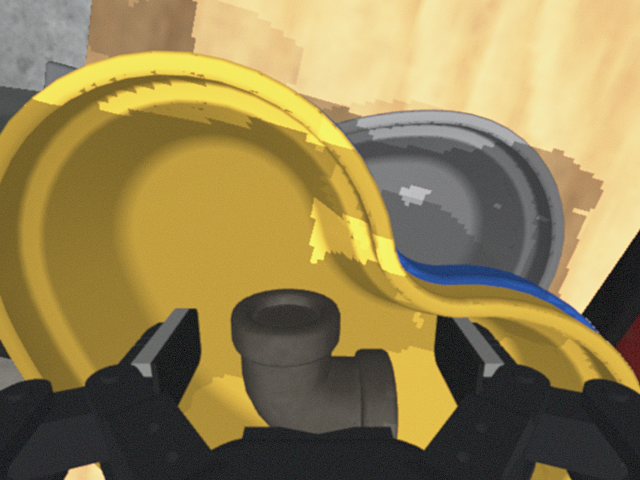

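Request:
carry_out --rows '[[[1,0,0,0.7,-0.05],[1,0,0,2,-0.02],[1,0,0,3,0],[1,0,0,3.5,0],[1,0,0,2,0.145],[1,0,0,0,0.145],[1,0,0,0,0.145],[1,0,0,0,0.145],[1,0,0,0,0.145],[1,0,0,0,0.145],[1,0,0,0,0.145],[1,0,0,0,0.145]]]'

```text
clock: 30.2
position: [0.4655, 0.1282, 0.1544]
ee_rot: [-0.001, 0.777, 0.629, -0.001]
contact_force: [-0.4, -0.7, -0.2]
width: 0.0855
```

Request:
carry_out --rows '[[[1,0,0,0,0.145],[1,0,0,0,0.145],[1,0,0,0,0.145],[1,0,0,0,0.145],[1,0,0,0,0.145],[1,0,0,0,0.145],[1,0,0,0,0.145],[1,0,0,0,0]]]'

```text
clock: 31.0
position: [0.4656, 0.1282, 0.1545]
ee_rot: [-0.001, 0.376, 0.926, -0.0]
contact_force: [-0.3, 0.7, -0.9]
width: 0.0853
```

```bash
python3 look.py 33; python3 -c "
from track import *
p=shot('wrist','w33.png');np.savez('wrist33.npz',im=p['image'],K=p['camera_matrix'],e=p['eye'],a=p['attitude'])"
```

```text
t 31.0 pos [0.4656 0.1282 0.1545] yaw 135.78 F [-0.3  0.7 -0.9] M [ 0.   -0.02  0.04] w 0.0853 q6 -2.25
```

View pics/w33.png

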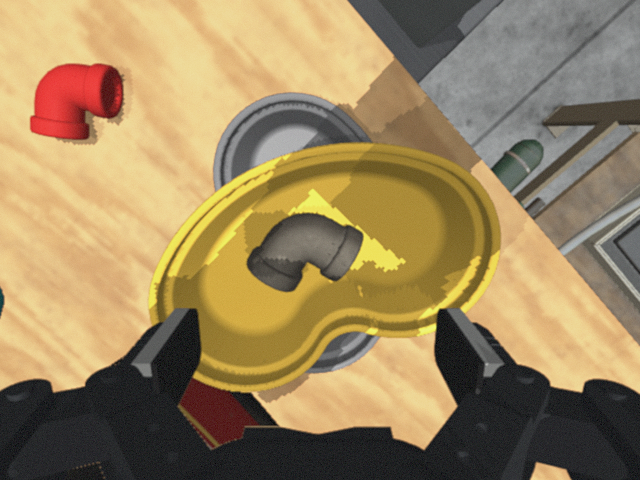

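View pics/st33.png

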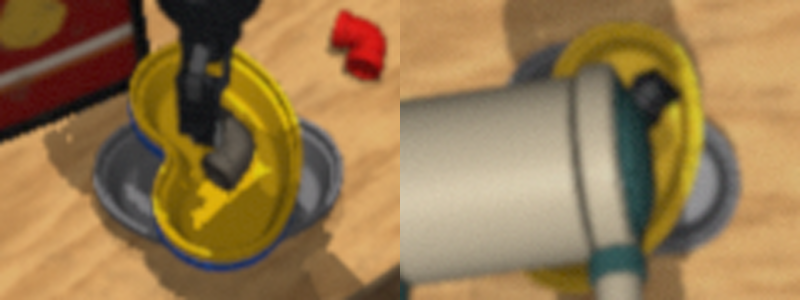

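```bash
cat > lvl.py <<'E'
import sys
from fbl import *
t=sys.argv[1];x0,y0,a0,z0=[float(v) for v in sys.argv[2:6]]
def D(n):
    z=np.load(n+t+'.npz');return dict(image=z['im'],camera_matrix=z['K'],eye=z['e'],attitude=z['a'])
W=views([('wrist',D('wrist')),('scene',D('scene'))])
for z in (z0,):
  for fix in (3,6):
    x=np.r_[x0,y0,np.radians(a0),z,0,0]
    for _ in range(2): x,c=fit6(W,x,fix=fix)
    print('Y',np.round(x[:2]*1000,1),round(np.degrees(x[2]),1),round(x[3]*1000,1),np.round(np.degrees(x[4:]),1),round(c,1))
    if fix==3: y=x
out=[]
for cam,m,v,w in W:
    im=rend6(cam,y);e=cv2.morphologyEx(im,cv2.MORPH_GRADIENT,np.ones((2,2)))>0
    g=rend6(cam,np.r_[np.load('fit0.npz')['g'],0,0,0]);e2=cv2.morphologyEx(g,cv2.MORPH_GRADIENT,np.ones((2,2)))>0
    I=cam.im[:,:,::-1].copy();I[e2]=(255,0,255);I[e]=(0,0,255)
    if cam.K[0,0]>480:I=I[255:345,237:357]
    out.append(cv2.resize(I,(400,300)))
cv2.imwrite('pics/l%s.png'%t,np.hstack(out))
E
python3 lvl.py 33 .466 .128 158 .056
```

```text
Y [467.2 123.4] 158.4 56.0 [0. 0.] 157.4
Y [466.7 124.6] 158.2 53.3 [2.7 0.1] 154.4
```

View pics/l33.png

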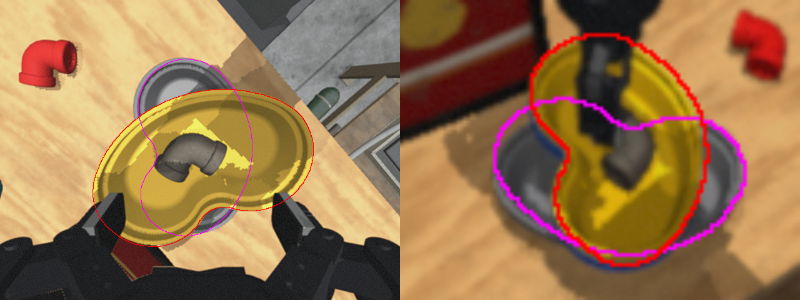

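```bash
python3 - <<'E'
from h import *
c=Cam('wrist33.npz');y=np.array([.467,.1238]);th=np.radians(158.3)
uv=[(248,265),(262,287),(298,291),(303,268),(322,266),(345,277),(362,240),(350,223),(290,215),(265,235)]
P=c.ray(uv,.08)[:,:2]-y
print(np.round(P@np.array([[np.cos(th),-np.sin(th)],[np.sin(th),np.cos(th)]])*1000))
E
```

```text
[[-37.   7.]
 [-35.  -8.]
 [-17. -19.]
 [ -8.  -7.]
 [  2. -10.]
 [ 12. -21.]
 [ 29.  -4.]
 [ 27.   8.]
 [ -3.  25.]
 [-20.  20.]]
```

Request:
carry_out --rows '[[[1,0.35,0,-2.5,0],[1,0.35,0,-2.5,0],[1,0,0,-2,0],[1,0,0,-1.6,0],[1,0,0,-1.2,0],[1,0,0,-0.75,0],[1,0,0,0,0]]]'

```text
clock: 31.85
position: [0.4725, 0.1282, 0.0489]
ee_rot: [-0.001, 0.377, 0.926, -0.001]
contact_force: [0.1, -0.2, 0.1]
width: 0.0851
```

```bash
python3 -c "
from track import *
st();p=shot('wrist','w34.png')"
```

```text
t 31.85 pos [0.4725 0.1282 0.0489] yaw 135.76 F [ 0.1 -0.2  0.1] M [-0.06 -0.06 -0.01] w 0.0851 q6 -2.25
```

View pics/w34.png

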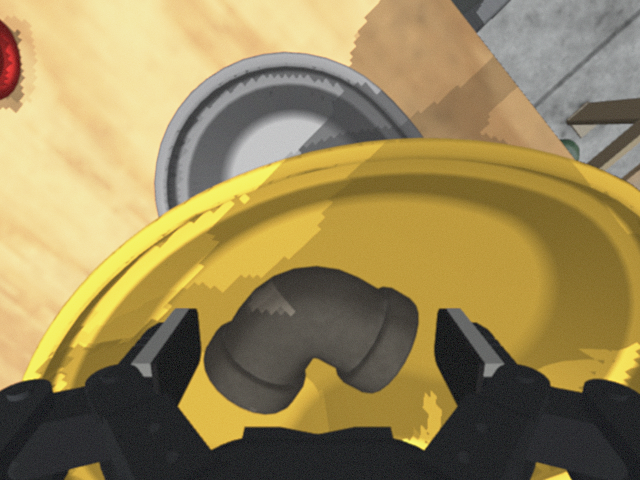

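Request:
carry_out --rows '[[[1,0,0,0,-0.08],[1,0.03,0.06,0,-0.09],[1,0.03,0.06,0,-0.09],[1,0.03,0.06,0,-0.09],[1,0.04,0.06,0,-0.09],[1,0.04,0.06,0,-0.09],[1,0.04,0.06,0,-0.09],[1,0.04,0.06,0,-0.09],[1,0.04,0.06,0,-0.09],[1,0.04,0.06,0,-0.09],[1,0.04,0.06,0,-0.09],[1,0,0,0,0]]]'

```text
clock: 33.1
position: [0.4777, 0.1345, 0.0507]
ee_rot: [0.0, 0.768, 0.64, 0.001]
contact_force: [-0.0, -0.2, 0.1]
width: 0.0852
```

```bash
cat > snap.py <<'E'
import sys
from track import *
st()
for n in ('wrist','scene'):
    p=shot(n);np.savez(n+sys.argv[1]+'.npz',im=p['image'],K=p['camera_matrix'],e=p['eye'],a=p['attitude'])
E
python3 snap.py 35; python3 lvl.py 35 .470 .130 115 .056
```

```text
t 33.1 pos [0.4777 0.1345 0.0507] yaw 79.66 F [-0.  -0.2  0.1] M [ 0.03 -0.01  0.01] w 0.0852 q6 -1.26
Y [471.6 133.1] 115.6 56.0 [0. 0.] 181.3
Y [472. 133.] 116.8 54.0 [-3.7  0.9] 139.5
```

View pics/l35.png

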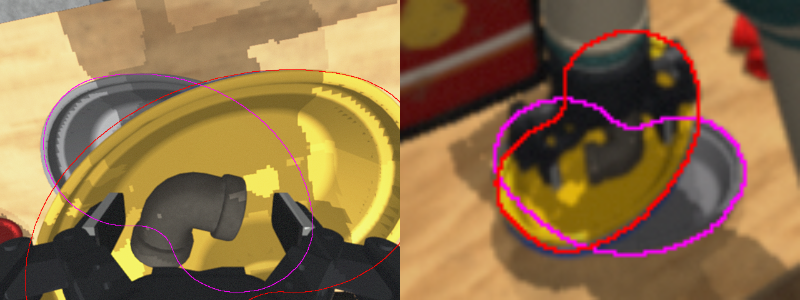

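Request:
carry_out --rows '[[[1,0,-0.04,0,-0.08],[1,0,-0.04,0,-0.08],[1,0,-0.04,0,-0.08],[1,0,-0.04,0,-0.08],[1,0,-0.04,0,-0.08],[1,0,-0.04,0,-0.08],[1,0,-0.04,0,-0.08],[1,0,-0.04,0,-0.08],[1,0,0,0,0]]]'

```text
clock: 34.1
position: [0.4772, 0.1311, 0.0502]
ee_rot: [0.0, 0.93, 0.367, 0.0]
contact_force: [-0.5, -0.2, 0.1]
width: 0.0856
```

```bash
python3 snap.py 36; python3 lvl.py 36 .472 .133 80 .056
```

```text
t 34.1 pos [0.4772 0.1311 0.0502] yaw 43.07 F [-0.5 -0.2  0.1] M [ 0.08 -0.02 -0.02] w 0.0856 q6 -0.62
Y [472.5 131.3] 82.1 56.0 [0. 0.] 165.8
Y [471.8 132.5] 80.0 55.3 [-1.9  1.7] 155.4
```

View pics/l36.png

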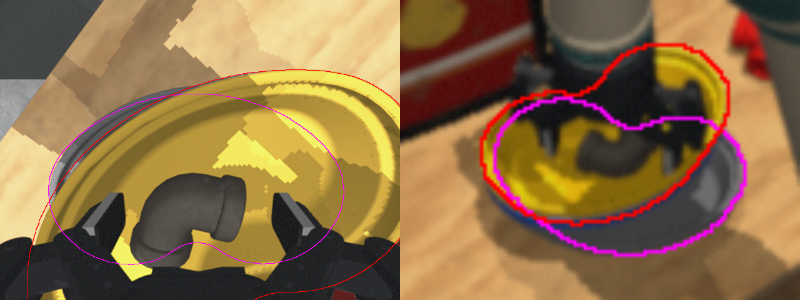

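```bash
cat > grey.py <<'E'
from fbl import *
g0=np.r_[np.load('fit0.npz')['g'],0,0,0]
V=[]
for t in ('wrist33','wrist20','wrist21','wrist22','scene33','scene19','top19'):
    try:
        if not __import__('os').path.exists(t+'.npz'): continue
        c=Cam(t+'.npz')
    except Exception as e: continue
    H=cv2.cvtColor(c.im,cv2.COLOR_RGB2HSV).astype(int)
    near=cv2.dilate(rend6(c,g0),np.ones((13,13) if 'wrist' in t else (7,7)))>0
    g=(H[...,1]<75)&(H[...,2]>35)
    wood=(H[...,0]<22)&(H[...,1]>80)&(H[...,1]<140)
    g&=near
    yb=((H[...,0]>=19)&(H[...,0]<37)&(H[...,1]>140))|((H[...,0]>=26)&(H[...,0]<37)&(H[...,1]>100))|((H[...,0]>100)&(H[...,0]<125)&(H[...,1]>110))
    yb=cv2.dilate(np.uint8(yb),np.ones((5,5)))>0
    v=near&~yb&(g|wood)
    if 'wrist' in t: v[285:]=False
    V.append((c,g,v,.12 if 'wrist' in t else 1.,t))
x=g0
f=lambda p:sum(w*np.count_nonzero(((rend6(c,np.r_[p,0,0,0])==1)!=g)&v) for c,g,v,w,_ in V)
print('start',f(g0[:3]))
for st_ in (.1,.05):
    sim=np.vstack([x[:3]]+[x[:3]+np.diag([.005,.005,st_])[i] for i in range(3)])
    o=minimize(f,x[:3],method='Nelder-Mead',options=dict(initial_simplex=sim,maxiter=200,xatol=1e-4,fatol=.3));x=np.r_[o.x,0,0,0]
print('G',np.round(x[:2]*1000,1),round(np.degrees(x[2])%360,1),o.fun)
np.save('grey.npy',x)
out=[]
for c,g,v,w,t in V[:4]:
    e=cv2.morphologyEx(rend6(c,x),cv2.MORPH_GRADIENT,np.ones((2,2)))>0
    I=c.im[:,:,::-1].copy();I[~v]//=2;I[e]=(0,0,255);
    if 'scene' in t:I=I[255:345,237:357]
    if 'top' in t:I=I[247:337,192:312]
    out.append(cv2.resize(I,(400,300)))
cv2.imwrite('pics/grey.png',np.vstack([np.hstack(out[:2]),np.hstack(out[2:4])]))
E
python3 grey.py
```

```text
start 632.04
G [465.2 134.4] 54.7 171.48
```

View pics/grey.png

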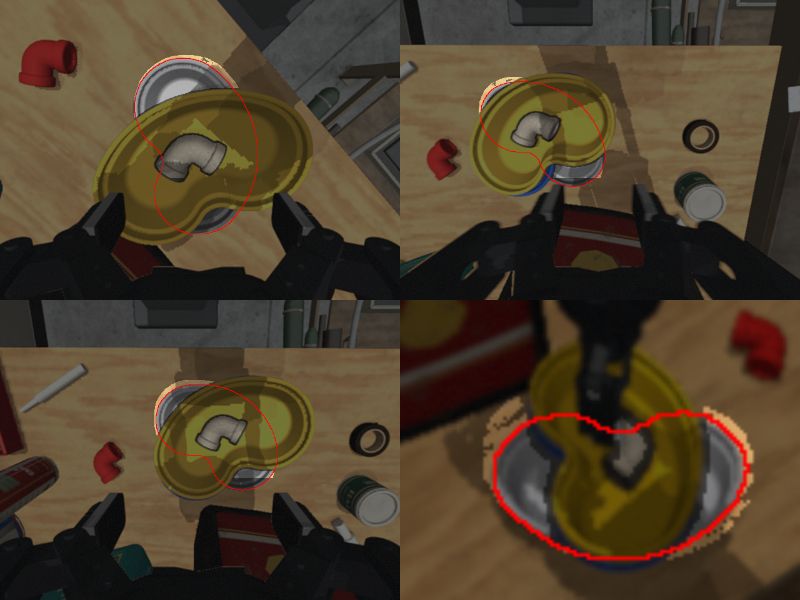

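```bash
sed -e "s/for t in (.*top19'):/for t in ('wrist33','scene33','wrist35','scene35','wrist36','scene36'):/" -e "s/^g0=.*/g0=np.load('grey.npy')/" -e "s/'grey.npy',x/'grey2.npy',x/; s/V\[:4\]/[V[0],V[1],V[4],V[5]]/; s/grey.png/grey2.png/" grey.py > grey2.py; python3 grey2.py
```

```text
start 481.44
G [467.8 134.1] 51.3 302.32
```

View pics/grey2.png

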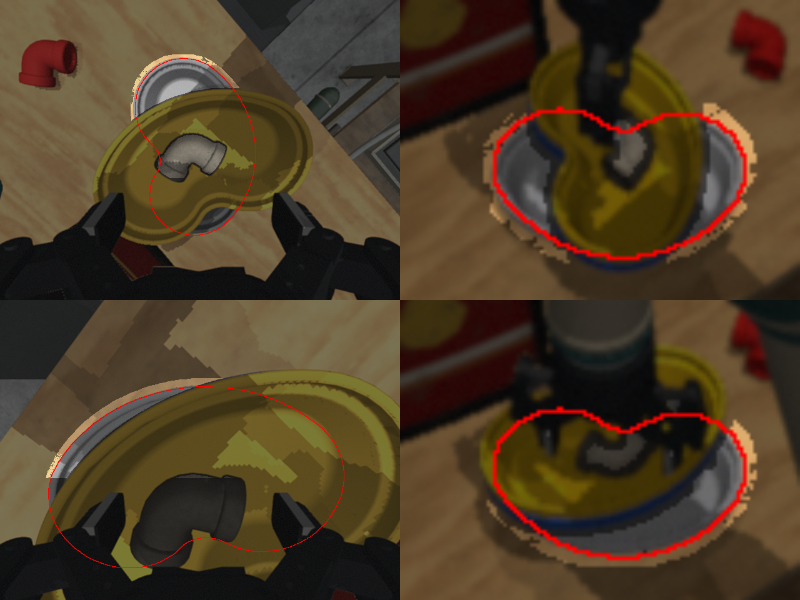

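Request:
carry_out --rows '[[[1,-0.09,-0.02,0,-0.055],[1,-0.09,-0.02,0,-0.055],[1,-0.09,-0.02,0,-0.055],[1,-0.09,-0.02,0,-0.055],[1,-0.09,-0.02,0,-0.055],[1,-0.09,-0.02,0,-0.055],[1,0,0,0,0]]]'

```text
clock: 34.9
position: [0.4712, 0.1299, 0.0498]
ee_rot: [-0.0, 0.978, 0.21, -0.0]
contact_force: [0.3, 0.2, -1.1]
width: 0.0853
```

```bash
python3 snap.py 37; sed -i "s/np.r_\[np.load('fit0.npz')\['g'\],0,0,0\]/np.load('grey2.npy')/" lvl.py; python3 lvl.py 37 .469 .133 60 .056
```

```text
t 34.9 pos [0.4712 0.1299 0.0498] yaw 24.19 F [ 0.3  0.2 -1.1] M [ 0.01  0.02 -0.  ] w 0.0853 q6 -0.3
Y [460.1 129. ] 66.8 56.0 [0. 0.] 727.9
Y [471.7 131.5] 63.7 40.3 [ -3.6 -12. ] 242.8
```

View pics/l37.png

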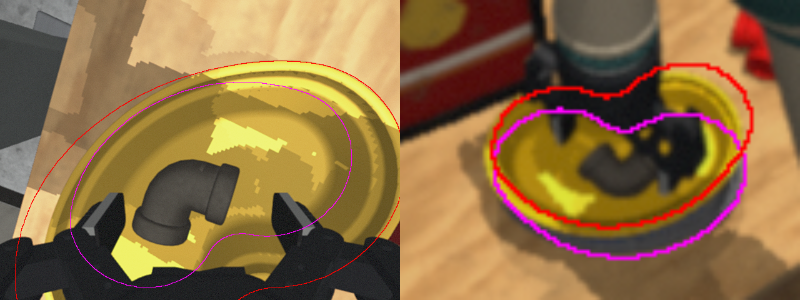

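Request:
carry_out --rows '[[[1,0,0,-0.4,0],[1,0,0,-0.4,0],[1,0,0,-0.2,0],[1,0,0,0,0]]]'

```text
clock: 35.4
position: [0.4717, 0.13, 0.0396]
ee_rot: [-0.0, 0.978, 0.209, 0.0]
contact_force: [-0.2, 0.4, 1.5]
width: 0.0853
```

```bash
python3 snap.py 38; python3 lvl.py 38 .470 .132 60 .042; python3 -c "
from h import *
Cam('scene38.npz').crop((297,305),60,6.5,'s38.png');cv2.imwrite('pics/w38.png',np.load('wrist38.npz')['im'][:,:,::-1])"
```

```text
t 35.4 pos [0.4717 0.13   0.0396] yaw 24.11 F [-0.2  0.4  1.5] M [ 0.16 -0.07  0.  ] w 0.0853 q6 -0.29
Y [466.5 132.4] 67.1 42.0 [0. 0.] 351.8
Y [468.1 134.6] 60.4 44.5 [-7.7  3.4] 257.7
s38.png 237 260 6.5
```

View pics/w38.png

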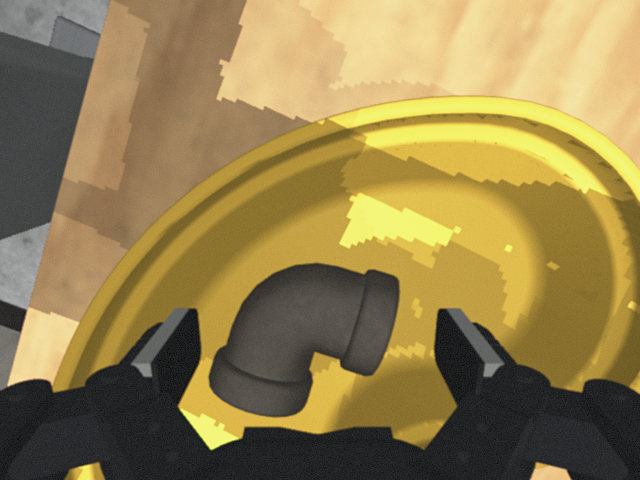

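View pics/s38.png

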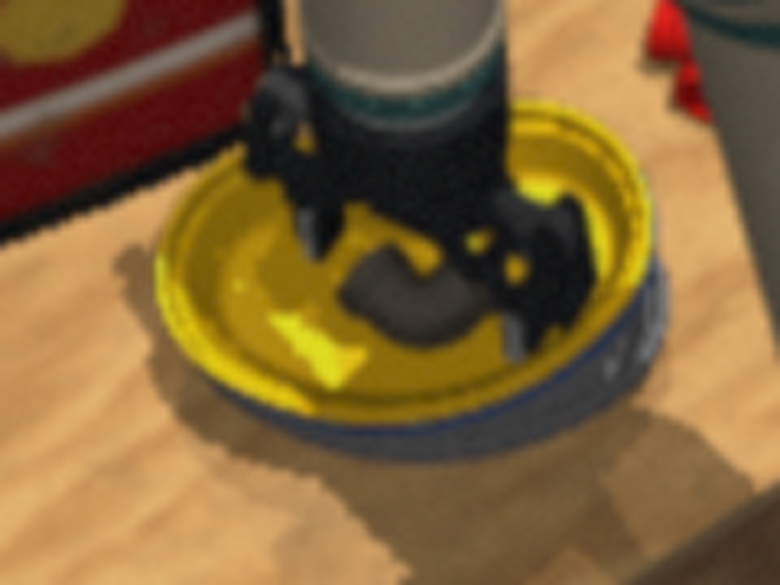

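Request:
carry_out --rows '[[[1,0,0,-0.3,0],[1,0,0,-0.3,0],[1,0,0,-0.2,0],[1,0,0,0,0]]]'

```text
clock: 35.9
position: [0.473, 0.1308, 0.0347]
ee_rot: [-0.001, 0.978, 0.208, 0.002]
contact_force: [-5.2, 2.8, 20.4]
width: 0.0854
```

Request:
carry_out --rows '[[[1,0,0,-0.2,-0.03],[1,0,0,-0.2,-0.03],[1,0,0,0,-0.03],[1,0,0,0,0]]]'

```text
clock: 36.3
position: [0.4712, 0.1297, 0.0276]
ee_rot: [0.0, 0.986, 0.165, -0.0]
contact_force: [0.1, -0.3, 0.3]
width: 0.0855
```

Request:
carry_out --rows '[[[1,0,0,-0.3,0],[1,0,0,-0.3,0],[1,0,0,-0.2,0],[1,0,0,0,0]]]'

```text
clock: 36.7
position: [0.4711, 0.1299, 0.0193]
ee_rot: [-0.0, 0.986, 0.165, -0.0]
contact_force: [-0.1, 1.0, 0.1]
width: 0.0854
```

Request:
carry_out --rows '[[[1,0,0,-0.15,0],[1,0,0,-0.1,0],[1,0,0,0,0]]]'

```text
clock: 37.0
position: [0.4715, 0.1299, 0.0179]
ee_rot: [-0.0, 0.986, 0.165, 0.0]
contact_force: [-1.9, 0.7, 5.0]
width: 0.0851
```

```bash
python3 snap.py 39; python3 -c "
from h import *
Cam('scene39.npz').crop((297,305),60,6.5,'s39.png');cv2.imwrite('pics/w39.png',np.load('wrist39.npz')['im'][:,:,::-1])"
```

```text
t 37.0 pos [0.4715 0.1299 0.0179] yaw 18.94 F [-1.9  0.7  5. ] M [ 0.06  0.29 -0.02] w 0.0851 q6 -0.2
s39.png 237 260 6.5
```

View pics/s39.png

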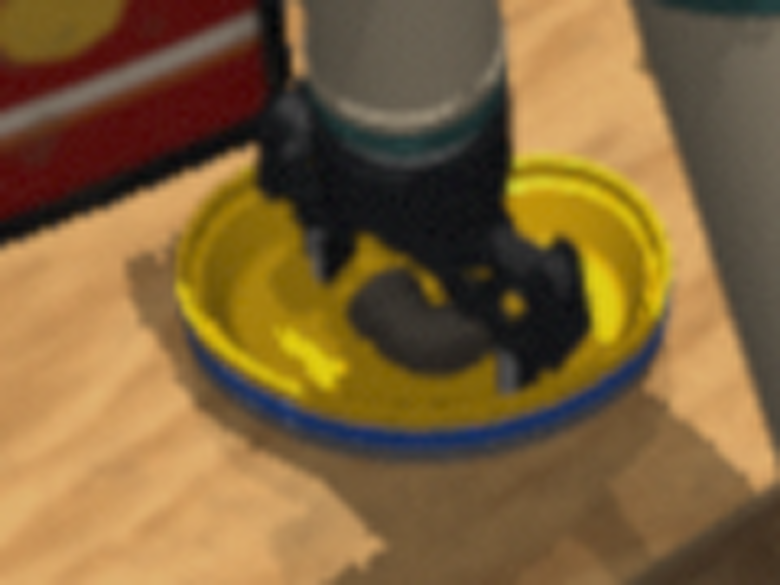

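View pics/w39.png

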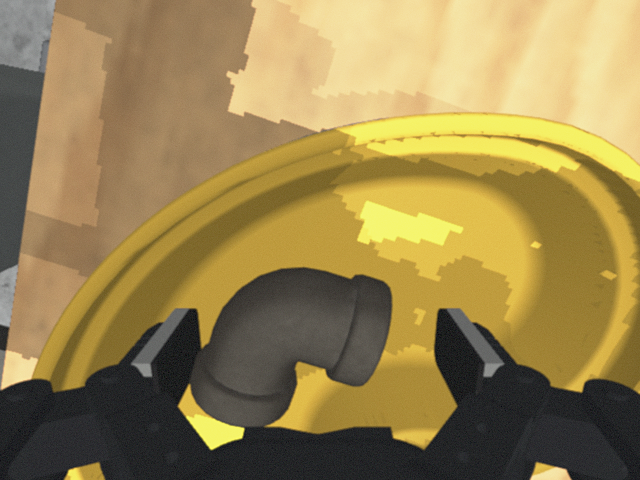

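Request:
carry_out --rows '[[[1,0,0,-0.15,0],[1,0,0,-0.15,0],[1,0,0,-0.15,0],[1,0,0,0,0],[1,0,0,0,0]]]'

```text
clock: 37.6
position: [0.4716, 0.1299, 0.0176]
ee_rot: [0.0, 0.986, 0.165, 0.001]
contact_force: [-10.6, -1.6, 43.1]
width: 0.0851
```

Request:
carry_out --rows '[[[1,0,0,0.4,0],[1,0,0,0.6,0.1],[1,0,0,0,0.14],[1,0,0,0,0.14],[1,0,0,-0.4,0.05],[1,0,0,-0.3,0],[1,0,0,-0.25,0],[1,0,0,-0.2,0],[1,0,0,-0.2,0],[1,0,0,0,0]]]'

```text
clock: 38.6
position: [0.4723, 0.1298, 0.0175]
ee_rot: [0.001, 0.928, 0.372, 0.002]
contact_force: [-15.6, -1.7, 73.9]
width: 0.0852
```

Request:
carry_out --rows '[[[1,0,0,0.8,0],[1,0,0,1.5,0],[1,0,0,3,0],[1,0,0,4,0],[1,0,0,4,0],[1,-0.5,3,2,0],[1,-0.5,4,0,0],[1,-0.5,4,0,0],[1,-0.5,4,0,0],[1,0,3,0,0],[1,0,0,0,0]]]'

```text
clock: 39.7
position: [0.4515, 0.3133, 0.1621]
ee_rot: [-0.001, 0.928, 0.372, 0.001]
contact_force: [0.3, -0.4, -1.2]
width: 0.0856
```

```bash
python3 look.py 40; python3 -c "
from h import *
shot('wrist','w40.png');shot('top','t40.png');Cam('scene40.npz').crop((300,305),60,6.5,'s40.png')"
python3 -c "
from fit4 import *
V=load([('top40.npz',1,480),('scene40.npz',1,480)])
y=fy(V,[[.467,.134,np.radians(53),.028,0,0]],fix=3);y=fy(V,[[*y[:3],.028,0,0]])"
```

```text
t 39.7 pos [0.4515 0.3133 0.1621] yaw 43.73 F [ 0.3 -0.4 -1.2] M [-0.07  0.08  0.03] w 0.0856 q6 -0.28
s40.png 240 260 6.5
Y [465.3 136. ] 52.0 28.0 [0. 0.] 257.0
Y [464.4 136.3] 51.9 31.8 [-0.5  1.3] 203.0
```

View pics/s40.png

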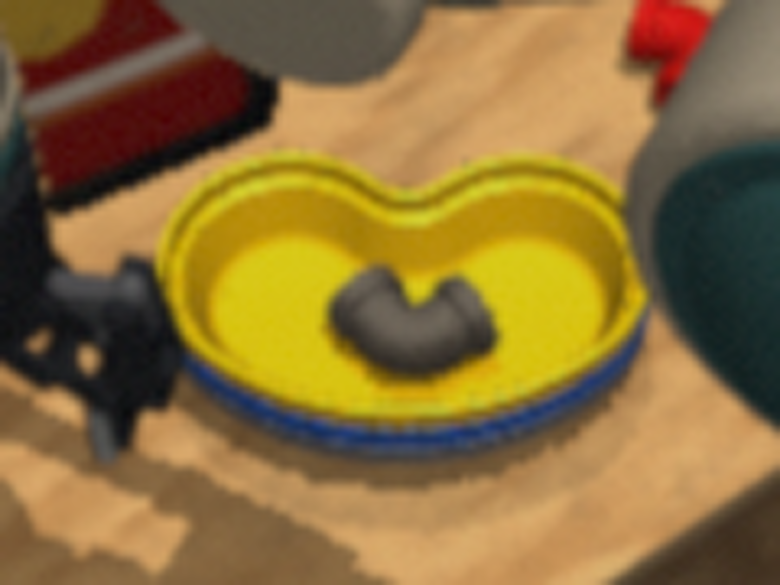

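View pics/t40.png

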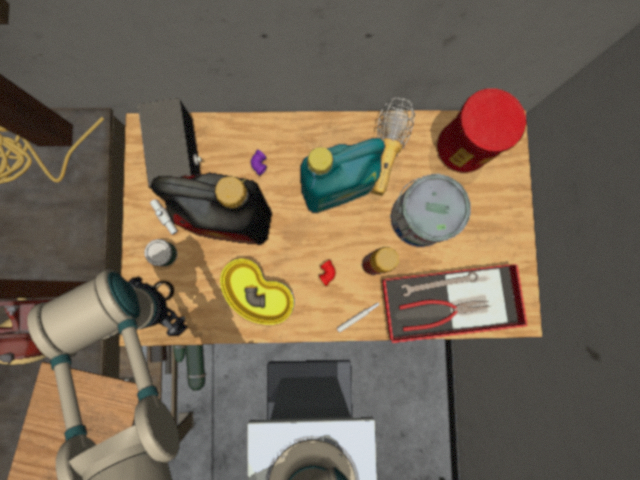

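View pics/w40.png

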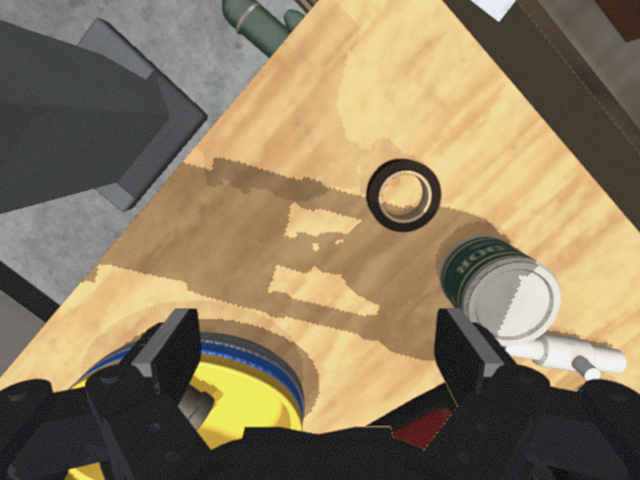

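Request:
carry_out --rows '[[[1,-3,0,0,0],[1,-3,-1,0,0],[1,-3,-3,0,0],[1,-2,-3,0,0],[1,0,-3,0,0],[1,0,0,0,0]]]'

```text
clock: 40.5
position: [0.34, 0.2061, 0.1623]
ee_rot: [0.001, 0.929, 0.369, -0.001]
contact_force: [0.8, 1.0, 0.7]
width: 0.0854
```

```bash
python3 -c "
from st import *
st();shot('wrist','w41.png');Cam(shot('scene')).crop((300,305),60,6.5,'s41.png')"
```

```text
t 40.5 pos [0.34   0.2061 0.1623] yaw 43.33 F [0.8 1.  0.7] M [-0.02  0.01 -0.03] w 0.0854 q6 -0.38
s41.png 240 260 6.5
```

View pics/w41.png

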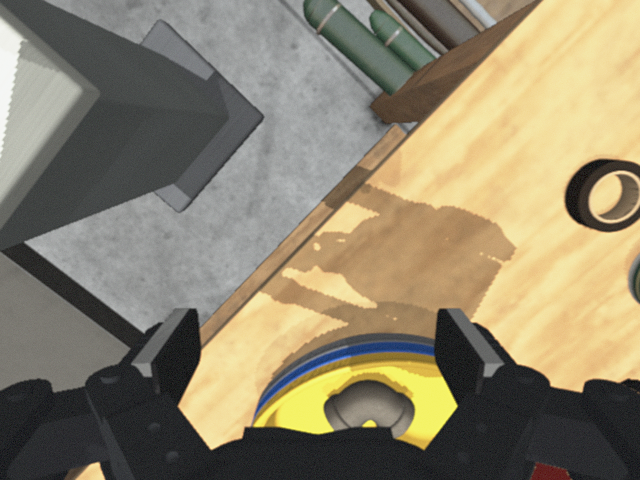

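View pics/s41.png

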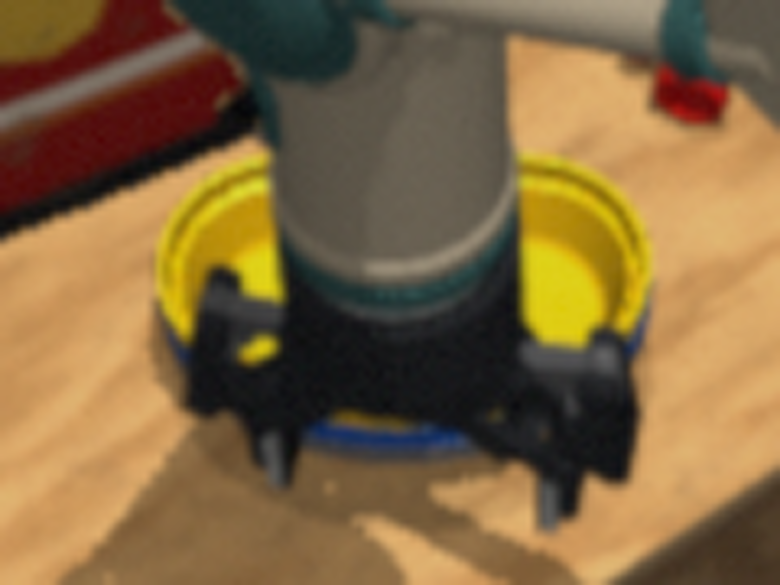

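```bash
python3 -c "
from rig import manip
print(manip.sign_off())"
```

```text
the job is handed in; nothing more can be done
None
```

The three trays are nested and pressed home, with the elbow still in the yellow tray. I handed the job in at about 40.5 s of the 56 s allowed. The hand-in gives no verdict.

**What I did**
- **Yellow onto blue:** I turned the yellow tray counter-clockwise with the open fingers inside it. It slid off-centre and jammed aslant, so I pushed its rim from outside with the fingers closed. I then turned and pressed it from inside until it dropped level into blue.
- **Pair onto grey:** I turned the nested pair clockwise, centred it over grey, and pressed it down. The last two presses were about 43 N and 74 N, from two finger angles.

**Last checks**
- **Seating:** The fingers met the yellow floor about 30.5 mm above the table, against about 31 mm if fully home. Both presses gave the same height.
- **Rims:** The blue and grey rim bands looked even at the end and on the bulge side, the two sides I viewed close up.
- **Bystanders:** By eye, the other things on the table were where they started.

**What went wrong or disagreed**
- **Grey tray shifted:** Along the way the grey tray turned about 8 to 10 degrees and moved about 5 mm, since jammed trays passed my pushes on to it. It was not moved away from its spot.
- **Last camera fit:** It read the yellow tray about 4 mm too high with about 1 degree of tilt. I trusted the floor contact and the rim views over it.

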